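Press glued cartons under a post-guided weight

ROBOT

A 6-joint arm with a two-finger parallel gripper is mounted at the origin on a cart in front of the work surface, level with it; the furniture and walls round the work are solid. World frame = base frame: x ahead of the robot, y to its left, z up, the work surface at z = 0. Lengths are in m, angles in degrees, forces in N, time in s.
With the tool pointing down it reaches from about 0.35 to 1 m from the base axis. Payload 7.1 kg.
Tool frame: the origin (TCP) lies on the centre line of the jaws, within the pads' length; the fingertips stand 14 mm ahead of it and the grasp point (between the pads) lies 5 mm behind it; z points along the fingers, y is the line along which they close (so a half turn about z gives the same grasp; the last joint's range is limited). The gripper opens to 85 mm and grips with 20 to 120 N. Pads are 22 mm wide; open, the fingers measure 114 mm over their backs; the gripper's body (76 mm by 85 mm) begins 54 mm behind the grasp point. The pads swing forward as they close: fully open they stand 13 mm farther back than shut.
Start: joints at [70.474, 24.242, 93.386, -0, 62.372, -1.089], TCP at [0.198, 0.593, 0.245] pointing down, gripper open.
Joint ranges: [-172.04, 172.04], [-51.8, 120.97], [4.93, 147.93], [-75.15, 255.16], [6.16, 154.13], [-145.62, 145.62]. Speed limits (degrees/s): [136.94, 136.94, 172.46, 180, 180, 180].

INTERFACE

Orientations are given as [roll, pitch, yaw] about the fixed x, y, z axes, in that order (R = Rz(yaw) Ry(pitch) Rx(roll)).
In Python, from rig import ctrl gives the robot as it stands.
- The arm moves only by the tool play_rows, never from a script. Its argument "plan" is a list of rows, each an object with "grip": the opening in per cent of the stroke, from 0 (shut) to 100 (fully open); "delta_pos": the shift along the tool's x, y, z in cm, a list of three; "turn": the turn, a rotation vector about the tool's x, y, z in rad, a list of three. A call has 1 to 5 rows; each row shifts and turns the commanded pose from where the row before left it, along the tool's axes as they then stand; what a row does not reach is not made up. A row lasts 1/10 s, in which the tool goes at most 50 mm and 8.59 degrees, less where a joint would pass 70% of its speed; a pose out of reach is approached as far as the arm can. A call with a gripper value outside its range is refused whole. The fingers move at their own pace and stop on an object; the grip force is fixed at half the most. Time passes only in rows, so rows that do not move let the fingers close. It gives the time, the measured TCP pose, the force, the opening and the grip force at its end, in the units of the state.
- ctrl.get_state(): the state, without advancing time (a new reading comes with each control period).
- ctrl.get_image(name): name is "scene" or "top"; returns a dict with "frame" (480x640x3 uint8, red, green, blue), "range_z" (480x640 float32, m along the optical axis (not along the pixel's ray), 0 where there is no reading), "vertical_fov" (degrees; the focal length in pixels is half the picture's height over the tangent of half this angle, whatever the lens; pixels are square), "cx", "cy" (the principal point, pixels), "D" ([k1, k2, p1, p2, k3] as OpenCV has them; the pictures are not rectified), "extrinsics" (4x4, takes a point from camera to world coordinates). Camera axes: x right, y down, z forward; pixel columns grow to the right and rows downward; lengths in m; the calibration is good to about 2 mm. A picture is of the moment at which its call begins.
- ctrl.sign_off(): hands the job in; it is judged then, once.
The state is a dict: "time": time; "joints": joint angles; "qd": joint speeds; "tau": joint torques, N m; "tool_pos": TCP position; "ee_rot": TCP orientation; "ft_force": force on the tool from outside, world axes, zero at the start; "moment": the same for the moment, N m; "width": opening from 0.0 (shut) to 1.0 (fully open); "gripper_force": force on a finger pad.
Only numpy, scipy, OpenCV 4.12 (cv2) and the standard library are available. Lean on these libraries where they do the work, as an engineer would, in place of code of your own. Each camera call takes 0.05 s, during which the arm holds its last target. There are 200 camera calls.

TASK

The freshly glued cartons must dry under pressure on the drying stand. Lift the press weight straight up off the stand's post and put it aside, stack all the cartons lying on the table upright and squarely on the stand's rubber pad in one single column, each with its long side running in line with the direction from pad to post, then slide the weight's ring back over the post and lower it gently, without dropping it, until its foot rests flat on the top carton. Let go, and leave the other things on the table where they are.

Things in the scene. Friction and masses are not known exactly. Their poses are not given: they have to be found in the camera images.
- stand: drying stand, fixed, place and yaw vary: dark steel base plate 210 x 120 x 9 mm, reaching from 65 mm before to 145 mm behind its origin along its x; black rubber pad 96 mm (x) x 70 mm (y), top 12 mm above the table; upright steel post 100 mm from the pad centre. Origin on the table under the pad centre; x points from pad to post, z up
- pad (a point): centre of the top of the rubber pad, 12 mm above the table: the axis of the column to build
- post_top (a point): tip of the stand's upright round post, 18 mm in diameter, 220 mm above the table; its last 12 mm taper to a 6 mm tip; a collar 40 mm in diameter round its foot ends 12.5 mm above the table
- weight: loose press weight, about 0.45 kg, nearly all in its steel foot, 76 mm (x) x 56 mm (y) x 22 mm; flat arm along +x to a ring; upright black handle on the foot, 40 mm (x) x 20 mm (y), 22 to 83 mm above the underside. Origin: centre of the foot underside; x to the ring, z up. Starts with ring on post, foot on pad. Stands stably on its foot, on table or carton
- ring (a point): centre of the lower mouth of the weight's ring, 100 mm from the foot's origin along the weight's x and 2 mm above the foot's underside level; bore 26 mm, outside 37 mm, 28 mm tall (4 mm of play all round on the post)
- handle (a point): grip point in the middle of the weight's handle, 63 mm above the foot's underside; pinch across the 20 mm (the weight's y), from above; 20 mm of handle is above this point
- carton_1: closed printed product box standing upright (its largest face down), 62 mm (its x) x 88 mm (its y) x 45 mm high (z); about 0.1 to 0.2 kg; origin at the centre of its underside. There are three or four such cartons, all alike; None if absent for the whole run
- carton_2: closed printed product box standing upright (its largest face down), 62 mm (its x) x 88 mm (its y) x 45 mm high (z); about 0.1 to 0.2 kg; origin at the centre of its underside. There are three or four such cartons, all alike; None if absent for the whole run
- carton_3: closed printed product box standing upright (its largest face down), 62 mm (its x) x 88 mm (its y) x 45 mm high (z); about 0.1 to 0.2 kg; origin at the centre of its underside. There are three or four such cartons, all alike; None if absent for the whole run
- carton_4: closed printed product box standing upright (its largest face down), 62 mm (its x) x 88 mm (its y) x 45 mm high (z); about 0.1 to 0.2 kg; origin at the centre of its underside. There are three or four such cartons, all alike; None if absent for the whole run
- mug: bystander: striped mug, 86 x 120 x 90 mm, origin at the centre of its underside; leave it alone
- stapler: bystander: stapler, 38 x 148 (its y) x 60 mm, origin at the centre of its underside; leave it alone
- tape: bystander: roll of masking tape lying flat, 104 mm across, 19 mm high, origin at the centre of its underside; leave it alone
Things that resemble listed ones, but are neither listed nor needed, are in the scene too. What is shaped like the weight but blue is not meant.

How it is judged:
By the outcome, as a careful person would: the job done as asked, in the order asked, and still so for the second after the job is handed in, with the robot touching nothing.
Of carton_1, carton_2, carton_3, carton_4 only 3 to 4 are there at a start; the rules pass over those that are not, and their reading is None.
At some moment in a run one of weight may be knocked a few centimetres aside while the robot is not near it.
It also fails if it takes over 208 s, if anything falls off the work surface, if the arm or the gripper's body presses on something with over 40 N, if the wrist force passes 120 N, or if a joint passes its speed limit or range.

## Working session

There is one attempt and no reset: what is moved stays moved. The work goes in short steps, Python scripts to look and compute and a tool call to move; the robot and the scene stay as the last step left them, time stands still between calls to the robot, and variables do not carry over. Pictures are saved under pics/ and viewed, at most 14 in all, crops included, and the job is handed in when it is done.

Besides the shell and the picture viewer there is one more tool, called as name([rows], argument=value, ...), one row to a line, values as JSON. play_rows: Moves the arm, as the interface text tells. Its arguments: {"type":"object","properties":{"plan":{"type":"array","items":{"type":"object","properties":{"grip":{"type":"number"},"delta_pos":{"type":"array","items":{"type":"number"}},"turn":{"type":"array","items":{"type":"number"}}}}}},"required":["plan"]}

```bash
ls; mkdir -p pics; python3 - <<'E'
from rig import ctrl
import cv2,numpy as np
s=ctrl.get_state(); print(s)
for n in("scene","top"):
    d=ctrl.get_image(n); cv2.imwrite(f"pics/{n}0.png",d["frame"][:,:,::-1]); np.savez(f"{n}0.npz",**d)
    print(n,{k:d[k] for k in d if k not in("frame","range_z")})
E
```

```text
pics
{'time': 0.0, 'joints': array([ 7.04739266e+01,  2.42845814e+01,  9.34322873e+01, -3.92113960e-05,
        6.23714162e+01, -1.08872025e+00]), 'qd': array([ 0.02422906,  0.00417676, -0.09246159,  0.00359405, -0.08254027,
       -0.08167078]), 'tau': array([-6.35962770e-04, -5.57376516e+01, -2.81731671e+01,  7.64827791e-05,
        7.45505851e-03,  1.00425353e-06]), 'tool_pos': array([0.19746764, 0.59242907, 0.24453817]), 'ee_rot': array([-1.79911730e+02, -1.64276001e-03,  1.61562664e+02]), 'ft_force': array([-0.03007149, -0.14634964, -0.58364549]), 'moment': array([0.00566975, 0.02645426, 0.01143244]), 'gripper_force': 0.0, 'width': 1.0001049915423055}
scene {'vertical_fov': 50.81287885335689, 'cx': 317.65604558335235, 'cy': 234.01296903086185, 'D': array([-0.12645403,  0.        ,  0.        ,  0.        ,  0.        ]), 'extrinsics': array([[ 0.88237825, -0.22828763,  0.41145277, -0.01945702],
       [-0.47040803, -0.44874339,  0.75983265, -0.97070923],
       [ 0.01117632, -0.86401049, -0.50334974,  0.81726207],
       [ 0.        ,  0.        ,  0.        ,  1.        ]])}
top {'vertical_fov': 53.32085444649186, 'cx': 311.707298023878, 'cy': 243.64423438620042, 'D': array([-0.09659077,  0.        ,  0.        ,  0.        ,  0.        ]), 'extrinsics': array([[ 0.01695883, -0.99130846,  0.13046045,  0.3222223 ],
       [-0.99982128, -0.01572302,  0.01049698,  0.01253205],
       [-0.00835451, -0.13061515, -0.99139794,  1.60777398],
       [ 0.        ,  0.        ,  0.        ,  1.        ]])}
```

View pics/scene0.png

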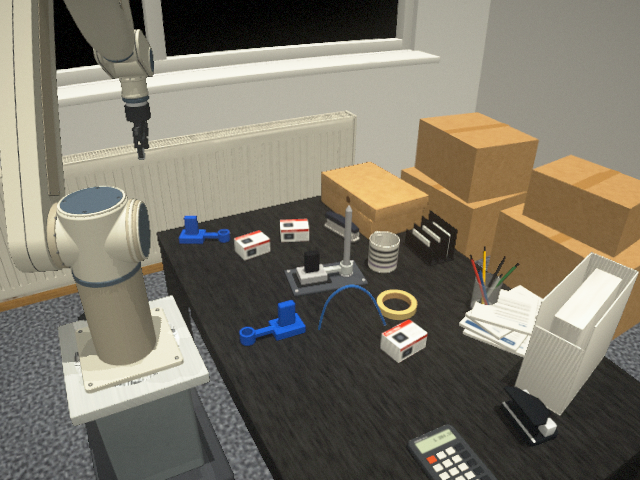

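View pics/top0.png

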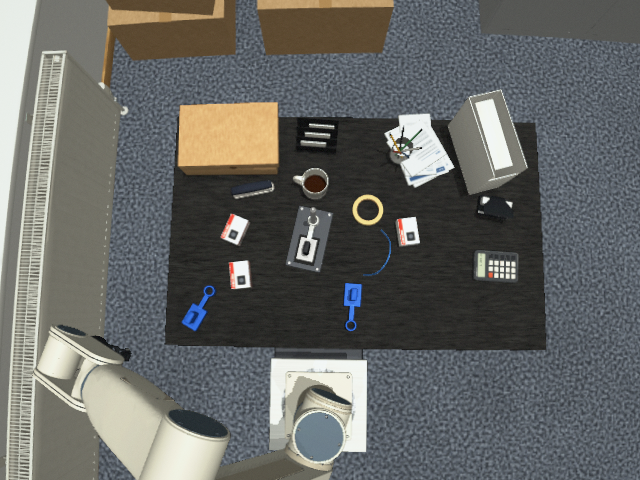

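Top view: three cartons at (235,229), (239,275), (408,231); stand with pad about (307,250) and post (313,218). The light-grey/black weight on the stand is the one meant. The blue ones at (198,310) and (352,305) are decoys.

```bash
cat > h.py <<'E'
import numpy as np,cv2
def K(d):
    f=240/np.tan(np.radians(float(d["vertical_fov"]))/2)
    return np.array([[f,0,d["cx"]],[0,f,d["cy"]],[0,0,1.]])
def norm(d,uv):
    return cv2.undistortPoints(np.asarray(uv,float).reshape(-1,1,2),K(d),d["D"])[:,0]
def onplane(d,uv,z):
    n=norm(d,uv);E=d["extrinsics"];r=np.c_[n,np.ones(len(n))]@E[:3,:3].T;c=E[:3,3]
    return c+r*((z-c[2])/r[:,2])[:,None]
def cloud(d):
    v,u=np.mgrid[0:480,0:640]; n=norm(d,np.c_[u.ravel(),v.ravel()])
    p=np.c_[n,np.ones(len(n))]*d["range_z"].ravel()[:,None]
    E=d["extrinsics"];P=p@E[:3,:3].T+E[:3,3]; P[d["range_z"].ravel()==0]=np.nan
    return P.reshape(480,640,3)
def pix(d,P):
    Ei=np.linalg.inv(d["extrinsics"]);return cv2.projectPoints(np.asarray(P,float).reshape(-1,1,3),cv2.Rodrigues(Ei[:3,:3])[0],Ei[:3,3],K(d),d["D"])[0][:,0]
def rect(P):
    (c,s,a)=cv2.minAreaRect((P[:,:2]*1000).astype(np.float32)); 
    if s[0]<s[1]: s=s[::-1];a+=90
    return np.round(c,1),np.round(s,1),round((a+90)%180-90,1)   # centre mm, (long,short), yaw of long side
def load(n): return dict(np.load(n))
E
python3 - <<'E'
from h import *
for n in("top","scene"):
    d=load(n+"0.npz");C=cloud(d);z=C[:,:,2]
    t=(abs(C[:,:,0]-.55)<.3)&(abs(C[:,:,1])<.45)
    print(n,"table",np.nanmedian(z[t]))
    m=(t|((C[:,:,0]>.2)&(C[:,:,0]<.95)&(abs(C[:,:,1])<.65)))&(z>.035)&(z<.056)
    m=m.astype(np.uint8); k,l,st,_=cv2.connectedComponentsWithStats(m)
    for i in range(1,k):
        if st[i,4]<60: continue
        q=C[l==i];print(st[i],q.mean(0).round(4),"z",np.percentile(q[:,2],[5,50,95]).round(4),rect(q), d["frame"][l==i].mean(0).round())
E
```

```text
top table -7.559626855835333e-06
[403 125  18  13  74] [ 0.9295 -0.3081  0.0376] z [0.0352 0.0372 0.042 ] (array([ 929.5, -308.6]), array([64.8, 32.2]), -43.0) [236. 241. 240.]
[451 124  36  69 183] [ 0.8223 -0.4849  0.045 ] z [0.0364 0.0451 0.0546] (array([ 827.2, -482.1]), array([248.2,  47.8]), 25.8) [111. 110. 103.]
[412 126  35  32 242] [ 0.8834 -0.3723  0.0381] z [0.0353 0.0376 0.0423] (array([ 875.4, -361. ]), array([119.9,  82.2]), 36.4) [227. 232. 232.]
[295 138  42  13 235] [0.8703 0.0245 0.0459] z [0.036  0.0464 0.0548] (array([871.1,  22. ]), array([138.8,  33.2]), 86.7) [51. 52. 49.]
[408 156  20  17  81] [ 0.8033 -0.3287  0.0377] z [0.0351 0.0374 0.0417] (array([ 804.2, -331.9]), array([82.5, 32.9]), -61.9) [235. 240. 240.]
[182 167  95   6 164] [0.7741 0.3058 0.0461] z [0.0357 0.0461 0.0549] (array([774.2, 312.9]), array([318.7,  13.5]), -86.8) [100.  80.  54.]
[231 180  41  15 261] [0.716  0.2321 0.0507] z [0.0419 0.052  0.0556] (array([717.4, 236.1]), array([136.4,  30.2]), -77.7) [42. 47. 55.]
[482 196  30  12 182] [ 0.6831 -0.5925  0.0463] z [0.0363 0.0467 0.0552] 
[... 2215 characters left out ...]
[ 0.8584 -0.3351  0.0378] z [0.0352 0.0366 0.0482] (array([ 864.4, -322.4]), array([164.5, 153.5]), -55.8) [226. 224. 211.]
[278 312  17  12 112] [ 0.3596 -0.1185  0.0467] z [0.0371 0.0472 0.0551] (array([ 360.5, -118.6]), array([39.3, 17.5]), -17.7) [ 25.  62. 131.]
[382 319  46  33 796] [ 0.5739 -0.2968  0.0436] z [0.0379 0.0439 0.047 ] (array([ 577.5, -292.6]), array([92.1, 65.2]), 9.1) [216. 190. 179.]
[518 348  87  56 529] [ 0.7548 -0.5745  0.0455] z [0.0359 0.0454 0.0547] (array([ 820.4, -587.9]), array([236.9,  98. ]), -12.1) [151. 147. 132.]
[523 390  34  41 271] [ 0.6803 -0.6152  0.0455] z [0.0371 0.045  0.0553] (array([ 684.7, -601.5]), array([103.8,  33. ]), 77.6) [108. 108. 105.]
```

```bash
python3 - <<'E'
from h import *
a=load("top0.npz");b=load("scene0.npz")
A=cv2.resize(a["frame"][195:285,275:345],None,fx=6,fy=6,interpolation=3)[:540,:400]
B=cv2.resize(b["frame"][190:300,280:360],None,fx=5,fy=5,interpolation=3)[:540,:400]
B=cv2.copyMakeBorder(B,0,540-B.shape[0],0,0,0) if B.shape[0]<540 else B
cv2.imwrite("pics/crop0.png",np.hstack([A,B])[:,:,::-1])
for n,d in(("top",a),("scene",b)):
    C=cloud(d);q=C[(C[:,:,0]>.45)&(C[:,:,0]<.68)&(abs(C[:,:,1]-.02)<.1)]
    for lo,hi in((.007,.012),(.012,.016),(.018,.026),(.026,.034),(.06,.078),(.079,.092),(.1,.2),(.205,.23)):
        r=q[(q[:,2]>lo)&(q[:,2]<hi)]
        if len(r)>3: print(n,lo,hi,len(r),r.mean(0).round(4),rect(r))
    print(n,"max z",np.nanmax(q[:,2]))
E
```

```text
top 0.007 0.012 708 [0.5528 0.037  0.0093] (array([560. ,  16.9]), array([220.2, 193.3]), -0.9)
top 0.012 0.016 184 [0.5514 0.0391 0.0136] (array([550.7,  38.7]), array([203.6, 117.1]), -11.4)
top 0.018 0.026 30 [0.5202 0.041  0.0233] (array([533. ,  50.5]), array([136.3,  85.8]), 9.6)
top 0.026 0.034 234 [0.5244 0.044  0.0306] (array([546.7,  40.5]), array([146.6,  55.8]), -11.9)
top 0.06 0.078 10 [0.5406 0.0375 0.0677] (array([549.8,  36.6]), array([118.7,  15. ]), -12.5)
top 0.079 0.092 42 [0.5212 0.0455 0.0884] (array([550.1,  39.8]), array([118.2,  19.4]), -11.8)
top 0.1 0.2 37 [0.5986 0.0282 0.145 ] (array([556.1,  43.1]), array([113.6,  15.4]), -17.3)
top 0.205 0.23 25 [0.6094 0.0272 0.2127] (array([609.9,  27.1]), array([15.7, 12.8]), -80.8)
top max z 0.2228775508559444
scene 0.007 0.012 827 [0.5524 0.0158 0.0096] (array([551. ,  36.5]), array([210., 124.]), -11.7)
scene 0.012 0.016 206 [0.5235 0.0258 0.0134] (array([547.6,  32.5]), array([200.7, 114.6]), -11.2)
scene 0.018 0.026 118 [0.535  0.0215 0.0225] (array([542.2,  21.7]), array([157.2,  51.4]), -23.7)
scene 0.026 0.034 219 [0.5349 0.0301 0.0312] (array([548. ,  29.7]), array([157.6,  62.2]), -17.4)
scene 0.06 0.078 111 [0.5385 0.0314 0.0694] (array([552.8,  30.7]), array([127.4,  15.9]), -11.3)
scene 0.079 0.092 98 [0.533  0.033  0.0862] (array([553.2,  35. ]), array([127.3,  25.2]), -11.2)
scene 0.1 0.2 221 [0.6061 0.0186 0.1511] (array([606.8,  18.9]), array([19.3, 17.8]), 61.3)
scene 0.205 0.23 31 [0.6074 0.0208 0.2115] (array([608.2,  21.9]), array([15.8, 10.9]), -64.4)
scene max z 0.2207185016873715
```

View pics/crop0.png

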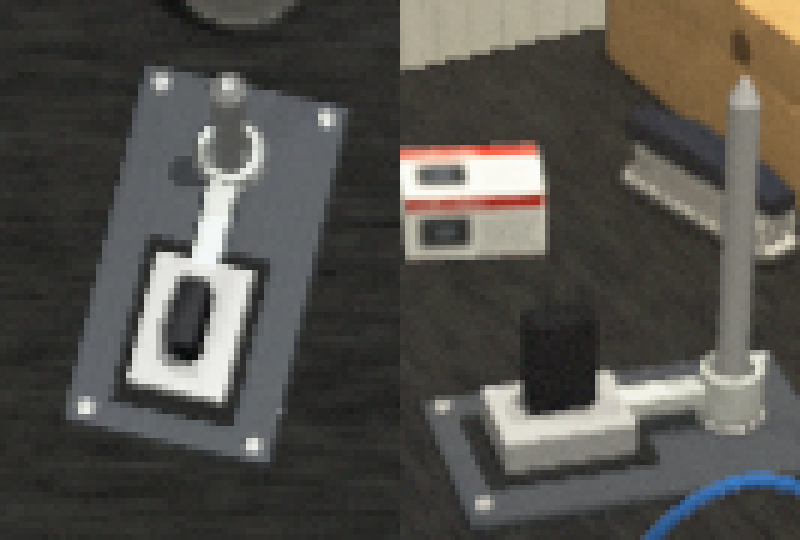

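```bash
cat > st.py <<'E'
from h import *
d=load("top0.npz");b=load("scene0.npz")
g=lambda c:np.array(c,float)/6+[275,195]-.5+.5/6
P=onplane(d,g([(146,66),(348,108),(270,462),(66,418)]),.009)
print(P.round(4),rect(P))
# base plate mask
f=d["frame"].astype(int);roi=np.zeros((480,640),bool);roi[200:276,282:336]=1
m=(roi&(f.sum(2)>190)&(f[:,:,2]>=f[:,:,0]-3))
m=cv2.morphologyEx(m.astype(np.uint8),cv2.MORPH_CLOSE,np.ones((9,9)))
m=cv2.morphologyEx(m,cv2.MORPH_OPEN,np.ones((7,7)))
c=max(cv2.findContours(m,0,1)[0],key=cv2.contourArea)[:,0]
r=rect(onplane(d,c,.009));print("plate",r)
# handle, weight in both views
from scipy.spatial import cKDTree
for n,D in(("top",d),("scene",b)):
    C=cloud(D);q=C[(C[:,:,0]>.47)&(C[:,:,0]<.57)&(abs(C[:,:,1]-.04)<.06)]
    for lo,hi in((.076,.1),(.03,.04),):
        s=q[(q[:,2]>lo)&(q[:,2]<hi)];print(n,lo,len(s),np.median(s[:,2]).round(4),rect(s))
tip=onplane(d,[g([(229,80)])[0]],.214);print("tip top",tip)
gs=(np.array([744,84.])-[400,0])/5+[280,190]-.5+.1
print("tip scene",onplane(b,[gs],.218))
E
python3 st.py
```

```text
[[ 0.6629  0.0753  0.009 ]
 [ 0.6404 -0.0398  0.009 ]
 [ 0.4387  0.0015  0.009 ]
 [ 0.4614  0.116   0.009 ]] (array([550.9,  38.1]), array([206.2, 117.3]), -11.4)
plate (array([553.2,  38.5]), array([212.9, 120.4]), -11.0)
top 0.076 76 0.092 (array([511.6,  47.8]), array([39.5, 19.4]), -11.5)
top 0.03 234 0.0338 (array([522.6,  45.6]), array([97.3, 55.7]), -11.5)
scene 0.076 127 0.0889 (array([509. ,  40.9]), array([38. , 25.6]), -24.7)
scene 0.03 282 0.0344 (array([522.7,  41.3]), array([98.5, 60.7]), -12.4)
tip top [[0.61276265 0.02600717 0.214     ]]
tip scene [[0.60909419 0.02372986 0.218     ]]
```

```bash
cat > go.py <<'E'
import sys,numpy as np
from rig import ctrl
def go(x,y,z,yaw):
    s=ctrl.get_state();p=s["tool_pos"];w=s["ee_rot"][2]
    dy=(yaw-w+180)%360-180; a=np.radians(yaw);d=np.array([x,y,z])-p
    print("now",p.round(4),s["ee_rot"].round(2),"t",round(s["time"],1),"F",s["ft_force"].round(1),"w",round(s["width"],3))
    print("turn z rad",round(-np.radians(dy),4),"then cm x %.2f y %.2f z %.2f"%tuple(100*np.array([np.cos(a)*d[0]+np.sin(a)*d[1],np.sin(a)*d[0]-np.cos(a)*d[1],-d[2]])))
if __name__=="__main__": go(*map(float,sys.argv[1:]))
E
python3 go.py .5118 .0474 .17 168.6
```

```text
now [0.1975 0.5925 0.2446] [-179.92   -0.    161.56] t 0.1 F [-0.5 -0.  -0. ] w 1.0
turn z rad -0.1229 then cm x -41.59 y -47.22 z 7.46
```

play_rows([
  {"grip": 100, "delta_pos": [0, 0, 0], "turn": [0, 0, -0.123]},
  {"grip": 100, "delta_pos": [-2.6, -2.95, 0], "turn": [0, 0, 0]},
  {"grip": 100, "delta_pos": [-2.6, -2.95, 0], "turn": [0, 0, 0]},
  {"grip": 100, "delta_pos": [-2.6, -2.95, 0], "turn": [0, 0, 0]},
  {"grip": 100, "delta_pos": [-2.6, -2.95, 0], "turn": [0, 0, 0]},
])

```text
time: 0.6
tool_pos: [0.2766, 0.4552, 0.2449]
ee_rot: [-180.0, -0.0, 168.6]
ft_force: [0.2, 0.4, 0.2]
width: 1.0
gripper_force: 0.0
```

play_rows([
  {"grip": 100, "delta_pos": [-2.6, -2.95, 0], "turn": [0, 0, 0]},
  {"grip": 100, "delta_pos": [-2.6, -2.95, 0], "turn": [0, 0, 0]},
  {"grip": 100, "delta_pos": [-2.6, -2.95, 0], "turn": [0, 0, 0]},
  {"grip": 100, "delta_pos": [-2.6, -2.95, 0], "turn": [0, 0, 0]},
  {"grip": 100, "delta_pos": [-2.6, -2.95, 0], "turn": [0, 0, 0]},
])

```text
time: 1.1
tool_pos: [0.375, 0.2849, 0.2452]
ee_rot: [-180.0, -0.0, 168.6]
ft_force: [-0.3, 0.5, -0.8]
width: 1.001
gripper_force: 0.0
```

play_rows([
  {"grip": 100, "delta_pos": [-2.6, -2.95, 0], "turn": [0, 0, 0]},
  {"grip": 100, "delta_pos": [-2.6, -2.95, 0], "turn": [0, 0, 0]},
  {"grip": 100, "delta_pos": [-2.6, -2.95, 0], "turn": [0, 0, 0]},
  {"grip": 100, "delta_pos": [-2.6, -2.95, 0], "turn": [0, 0, 0]},
  {"grip": 100, "delta_pos": [-2.6, -2.95, 0], "turn": [0, 0, 0]},
])

```text
time: 1.6
tool_pos: [0.4733, 0.1146, 0.2452]
ee_rot: [-180.0, -0.0, 168.6]
ft_force: [0.3, 0.4, 0.1]
width: 1.0
gripper_force: 0.0
```

play_rows([
  {"grip": 100, "delta_pos": [-2.6, -2.95, 0], "turn": [0, 0, 0]},
  {"grip": 100, "delta_pos": [0, 0, 0], "turn": [0, 0, 0]},
  {"grip": 100, "delta_pos": [0, 0, 0], "turn": [0, 0, 0]},
])

```text
time: 1.9
tool_pos: [0.4924, 0.0814, 0.245]
ee_rot: [-180.0, -0.1, 168.5]
ft_force: [-0.4, 0.8, 0.1]
width: 1.001
gripper_force: 0.0
```

```bash
python3 go.py .5118 .0474 .07 168.6
```

```text
now [0.4924 0.0814 0.245 ] [-1.7999e+02 -6.0000e-02  1.6848e+02] t 1.9 F [-0.4  0.8  0.1] w 1.001
turn z rad -0.0021 then cm x -2.57 y -2.95 z 17.50
```

play_rows([
  {"grip": 100, "delta_pos": [-2.57, -2.95, 0], "turn": [0, 0, 0]},
  {"grip": 100, "delta_pos": [0, 0, 3], "turn": [0, 0, 0]},
  {"grip": 100, "delta_pos": [0, 0, 4], "turn": [0, 0, 0]},
  {"grip": 100, "delta_pos": [0, 0, 4], "turn": [0, 0, 0]},
  {"grip": 100, "delta_pos": [0, 0, 3], "turn": [0, 0, 0]},
])

```text
time: 2.4
tool_pos: [0.5103, 0.0493, 0.1033]
ee_rot: [-180.0, -0.1, 168.7]
ft_force: [0.3, -0.4, 0.2]
width: 1.001
gripper_force: 0.0
```

play_rows([
  {"grip": 100, "delta_pos": [0, 0, 2], "turn": [0, 0, 0]},
  {"grip": 100, "delta_pos": [0, 0, 1.5], "turn": [0, 0, 0]},
  {"grip": 100, "delta_pos": [0, 0, 0], "turn": [0, 0, 0]},
  {"grip": 60, "delta_pos": [0, 0, 0], "turn": [0, 0, 0]},
  {"grip": 40, "delta_pos": [0, 0, 0], "turn": [0, 0, 0]},
])

```text
time: 2.9
tool_pos: [0.5124, 0.0487, 0.0713]
ee_rot: [180.0, 0.1, 168.7]
ft_force: [-0.1, 1.0, 0.2]
width: 0.692
gripper_force: 0.0
```

play_rows([
  {"grip": 0, "delta_pos": [0, 0, 0], "turn": [0, 0, 0]},
  {"grip": 0, "delta_pos": [0, 0, 0], "turn": [0, 0, 0]},
  {"grip": 0, "delta_pos": [0, 0, 0], "turn": [0, 0, 0]},
  {"grip": 0, "delta_pos": [0, 0, 0], "turn": [0, 0, 0]},
  {"grip": 0, "delta_pos": [0, 0, 0], "turn": [0, 0, 0]},
])

```text
time: 3.4
tool_pos: [0.5122, 0.048, 0.0709]
ee_rot: [180.0, 0.0, 168.6]
ft_force: [-2.1, -1.1, 5.2]
width: 0.228
gripper_force: 61.9
```

```bash
cat > snap.py <<'E'
import sys
from h import *
from rig import ctrl
t=sys.argv[1]
for n in("scene","top"):
    d=ctrl.get_image(n);np.savez(f"{n}{t}.npz",**d)
if len(sys.argv)>2:
    x,y,z,w=map(float,sys.argv[2:6]);ims=[]
    for n in("scene","top"):
        d=load(f"{n}{t}.npz");u,v=pix(d,[[x,y,z]])[0];h=w*K(d)[0,0]/np.linalg.norm(d["extrinsics"][:3,3]-[x,y,z])/2
        ims.append(cv2.resize(cv2.getRectSubPix(d["frame"],(int(2*h),int(2*h)),(u,v)),(400,400),interpolation=3))
        print(n,"crop centre",u.round(1),v.round(1),"scale",round(200/h,2))
    cv2.imwrite(f"pics/s{t}.png",np.hstack(ims)[:,:,::-1])
E
python3 snap.py 1 .54 .04 .08 .3; python3 go.py .5118 .0474 .07 168.6
```

```text
scene crop centre 321.3 254.6 scale 3.62
top crop centre 308.3 238.5 scale 4.31
now [0.5122 0.048  0.0709] [1.7999e+02 4.0000e-02 1.6860e+02] t 3.5 F [-1.5 -1.9  5.7] w 0.227
turn z rad -0.0001 then cm x 0.03 y -0.07 z 0.09
```

View pics/s1.png

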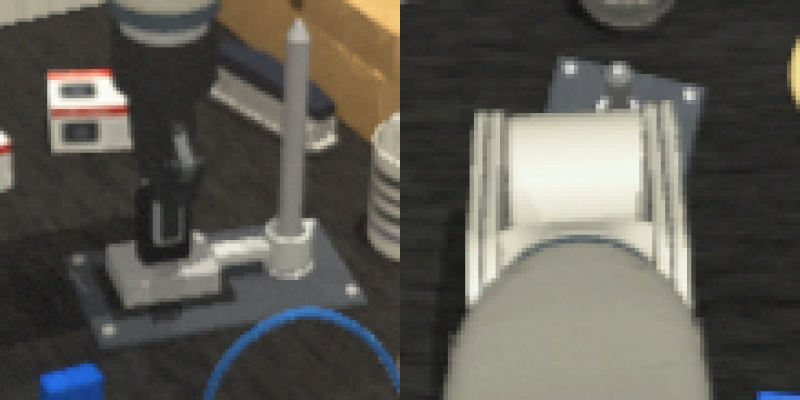

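Handle gripped (scene crop: fingers on the handle at (165,215), ring on the post at (290,240)). Lifting straight up.

play_rows([
  {"grip": 0, "delta_pos": [0, 0, -0.5], "turn": [0, 0, 0]},
  {"grip": 0, "delta_pos": [0, 0, -1.5], "turn": [0, 0, 0]},
  {"grip": 0, "delta_pos": [0, 0, -2.5], "turn": [0, 0, 0]},
  {"grip": 0, "delta_pos": [0, 0, -2.5], "turn": [0, 0, 0]},
  {"grip": 0, "delta_pos": [0, 0, -2.5], "turn": [0, 0, 0]},
])

```text
time: 4.0
tool_pos: [0.5111, 0.048, 0.1658]
ee_rot: [-180.0, -0.1, 168.6]
ft_force: [-0.5, -0.2, -3.6]
width: 0.228
gripper_force: 60.2
```

play_rows([
  {"grip": 0, "delta_pos": [0, 0, -2.5], "turn": [0, 0, 0]},
  {"grip": 0, "delta_pos": [0, 0, -2.5], "turn": [0, 0, 0]},
  {"grip": 0, "delta_pos": [0, 0, -2.5], "turn": [0, 0, 0]},
  {"grip": 0, "delta_pos": [0, 0, -2.5], "turn": [0, 0, 0]},
  {"grip": 0, "delta_pos": [0, 0, -2.0], "turn": [0, 0, 0]},
])

```text
time: 4.5
tool_pos: [0.5114, 0.0481, 0.2864]
ee_rot: [-180.0, -0.0, 168.6]
ft_force: [0.4, 0.5, -3.7]
width: 0.225
gripper_force: 60.3
```

play_rows([
  {"grip": 0, "delta_pos": [0, 0, -1.5], "turn": [0, 0, 0]},
  {"grip": 0, "delta_pos": [0, 0, 0], "turn": [0, 0, 0]},
])

```text
time: 4.7
tool_pos: [0.5125, 0.0482, 0.302]
ee_rot: [179.9, 0.2, 168.6]
ft_force: [0.6, -0.2, -4.2]
width: 0.228
gripper_force: 60.6
```

```bash
python3 snap.py 2 .54 .04 .25 .3; python3 go.py .495 .165 .30 168.6
```

```text
scene crop centre 322.3 198.2 scale 3.4
top crop centre 307.4 230.1 scale 3.84
now [0.5113 0.048  0.2996] [-1.7999e+02 -6.0000e-02  1.6860e+02] t 4.8 F [-0.1 -0.2 -4.8] w 0.227
turn z rad 0.0001 then cm x 3.91 y 11.14 z -0.04
```

View pics/s2.png

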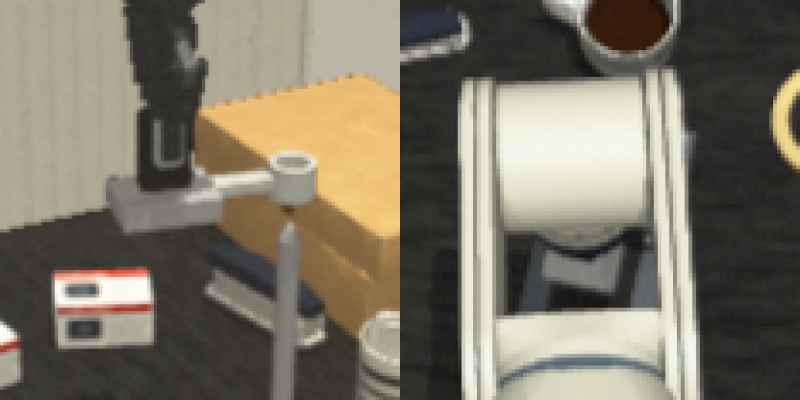

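Scene crop: weight hangs level, ring (293,180) clear above the post tip (287,228). Setting it aside at +y.

play_rows([
  {"grip": 0, "delta_pos": [0.98, 2.8, 0], "turn": [0, 0, 0]},
  {"grip": 0, "delta_pos": [0.98, 2.8, 0], "turn": [0, 0, 0]},
  {"grip": 0, "delta_pos": [0.98, 2.8, 0], "turn": [0, 0, 0]},
  {"grip": 0, "delta_pos": [0.98, 2.8, 0], "turn": [0, 0, 0]},
  {"grip": 0, "delta_pos": [0, 0, 2], "turn": [0, 0, 0]},
])

```text
time: 5.3
tool_pos: [0.496, 0.1687, 0.2807]
ee_rot: [179.9, 0.1, 168.8]
ft_force: [0.4, 0.8, -5.0]
width: 0.226
gripper_force: 61.1
```

play_rows([
  {"grip": 0, "delta_pos": [0, 0, 4], "turn": [0, 0, 0]},
  {"grip": 0, "delta_pos": [0, 0, 4], "turn": [0, 0, 0]},
  {"grip": 0, "delta_pos": [0, 0, 4], "turn": [0, 0, 0]},
  {"grip": 0, "delta_pos": [0, 0, 3], "turn": [0, 0, 0]},
  {"grip": 0, "delta_pos": [0, 0, 3], "turn": [0, 0, 0]},
])

```text
time: 5.8
tool_pos: [0.494, 0.1652, 0.0974]
ee_rot: [-179.9, -0.2, 168.6]
ft_force: [1.9, 0.2, -3.3]
width: 0.224
gripper_force: 60.9
```

play_rows([
  {"grip": 0, "delta_pos": [0, 0, 2], "turn": [0, 0, 0]},
  {"grip": 0, "delta_pos": [0, 0, 1], "turn": [0, 0, 0]},
  {"grip": 0, "delta_pos": [0, 0, 0.5], "turn": [0, 0, 0]},
  {"grip": 0, "delta_pos": [0, 0, 0], "turn": [0, 0, 0]},
  {"grip": 0, "delta_pos": [0, 0, 0], "turn": [0, 0, 0]},
])

```text
time: 6.3
tool_pos: [0.4962, 0.1658, 0.066]
ee_rot: [180.0, 0.1, 168.6]
ft_force: [0.8, 0.1, -3.5]
width: 0.227
gripper_force: 60.9
```

```bash
python3 go.py .495 .165 .0585 168.6
```

```text
now [0.4962 0.1658 0.066 ] [1.7997e+02 6.0000e-02 1.6861e+02] t 6.3 F [ 0.8  0.1 -3.5] w 0.227
turn z rad 0.0002 then cm x 0.10 y -0.10 z 0.75
```

play_rows([
  {"grip": 0, "delta_pos": [0, 0, 0.3], "turn": [0, 0, 0]},
  {"grip": 0, "delta_pos": [0, 0, 0.2], "turn": [0, 0, 0]},
  {"grip": 0, "delta_pos": [0, 0, 0.1], "turn": [0, 0, 0]},
  {"grip": 0, "delta_pos": [0, 0, 0.1], "turn": [0, 0, 0]},
  {"grip": 0, "delta_pos": [0, 0, 0], "turn": [0, 0, 0]},
])

```text
time: 6.8
tool_pos: [0.4957, 0.1656, 0.0589]
ee_rot: [180.0, 0.0, 168.6]
ft_force: [-1.3, -0.8, 4.2]
width: 0.227
gripper_force: 61.9
```

play_rows([
  {"grip": 0, "delta_pos": [0, 0, 0.05], "turn": [0, 0, 0]},
  {"grip": 0, "delta_pos": [0, 0, 0], "turn": [0, 0, 0]},
])

```text
time: 7.0
tool_pos: [0.4957, 0.1656, 0.0589]
ee_rot: [180.0, 0.0, 168.6]
ft_force: [-3.3, -2.1, 10.9]
width: 0.228
gripper_force: 63.0
```

Weight stands on the table (contact force). Release and rise.

play_rows([
  {"grip": 60, "delta_pos": [0, 0, 0], "turn": [0, 0, 0]},
  {"grip": 60, "delta_pos": [0, 0, 0], "turn": [0, 0, 0]},
  {"grip": 60, "delta_pos": [0, 0, -0.5], "turn": [0, 0, 0]},
  {"grip": 60, "delta_pos": [0, 0, -2], "turn": [0, 0, 0]},
  {"grip": 100, "delta_pos": [0, 0, -3], "turn": [0, 0, 0]},
])

```text
time: 7.5
tool_pos: [0.4946, 0.1653, 0.1123]
ee_rot: [-179.9, -0.2, 168.6]
ft_force: [0.5, 1.0, -0.1]
width: 0.756
gripper_force: 0.0
```

play_rows([
  {"grip": 100, "delta_pos": [0, 0, -4], "turn": [0, 0, 0]},
  {"grip": 100, "delta_pos": [0, 0, -4], "turn": [0, 0, -0.11]},
  {"grip": 100, "delta_pos": [0, 0, 0], "turn": [0, 0, -0.11]},
  {"grip": 100, "delta_pos": [0, 0, 0], "turn": [0, 0, -0.11]},
  {"grip": 100, "delta_pos": [0, 0, 0], "turn": [0, 0, 0]},
])

```text
time: 8.0
tool_pos: [0.4958, 0.1657, 0.1935]
ee_rot: [180.0, 0.1, -172.4]
ft_force: [-0.5, -0.2, -1.2]
width: 0.998
gripper_force: 0.0
```

```bash
python3 go.py .4235 .267 .028 187.5
cat > car.py <<'E'
# carton top-face by depth + colour edges in both views
import sys
from h import *
t=sys.argv[1]
for n in("top","scene"):
    d=load(f"{n}{t}.npz");C=cloud(d);f=d["frame"].astype(int)
    for nm,(x,y) in dict(A=(.575,.289),B=(.577,-.291),C=(.423,.267)).items():
        m=(np.hypot(C[:,:,0]-x,C[:,:,1]-y)<.09)&(f.max(2)>120)&(C[:,:,2]>.002)&(C[:,:,2]<.06)
        sel=m&(C[:,:,2]>.036)
        P=onplane(d,np.argwhere(sel)[:,::-1],.045) if sel.sum()>50 else None
        if P is None: continue
        # area-based: 2nd moments
        c=P[:,:2].mean(0);w,V=np.linalg.eigh(np.cov((P[:,:2]-c).T))
        print(n,nm,sel.sum(),rect(P),"mean",(c*1000).round(1),"size",(np.sqrt(12*w)*1000).round(1),"yaw",round((np.degrees(np.arctan2(V[1,1],V[0,1]))+90)%180-90,1))
E
python3 car.py 0
```

```text
now [0.4958 0.1657 0.1935] [ 1.7999e+02  7.0000e-02 -1.7243e+02] t 8.0 F [-0.5 -0.2 -1.2] w 0.998
turn z rad 0.0013 then cm x 5.85 y 10.98 z 16.55
top A 431 (array([574.2, 288.6]), array([88.6, 63.6]), -21.1) mean [577.  287.7] size [65.  89.8] yaw -21.0
top B 448 (array([ 576.8, -289.8]), array([89.4, 64.1]), 8.7) mean [ 578.9 -289.4] size [66.4 91.1] yaw 7.0
top C 451 (array([423. , 265.9]), array([88. , 63.5]), 7.4) mean [425.  267.1] size [66.  89.5] yaw 4.9
scene A 303 (array([570.2, 274.5]), array([86.9, 76.5]), -24.4) mean [570.6 276.1] size [75.3 89.4] yaw -20.5
scene B 716 (array([ 569.1, -267.8]), array([127.1,  95.2]), -81.6) mean [ 574.3 -297. ] size [73.8 95.7] yaw 13.5
scene C 343 (array([419.8, 255.3]), array([93.4, 73.1]), 5.8) mean [420.2 255.5] size [72.8 95.1] yaw 7.4
```

play_rows([
  {"grip": 100, "delta_pos": [1.95, 3.66, 0], "turn": [0, 0, 0]},
  {"grip": 100, "delta_pos": [1.95, 3.66, 0], "turn": [0, 0, 0]},
  {"grip": 100, "delta_pos": [1.95, 3.66, 0], "turn": [0, 0, 0]},
  {"grip": 100, "delta_pos": [0, 0, 3], "turn": [0, 0, 0]},
  {"grip": 100, "delta_pos": [0, 0, 4], "turn": [0, 0, 0]},
])

```text
time: 8.5
tool_pos: [0.424, 0.269, 0.1237]
ee_rot: [179.9, 0.3, -172.5]
ft_force: [0.5, 0.0, -1.7]
width: 1.002
gripper_force: 0.0
```

play_rows([
  {"grip": 100, "delta_pos": [0, 0, 4], "turn": [0, 0, 0]},
  {"grip": 100, "delta_pos": [0, 0, 2.5], "turn": [0, 0, 0]},
  {"grip": 100, "delta_pos": [0, 0, 1.5], "turn": [0, 0, 0]},
  {"grip": 100, "delta_pos": [0, 0, 1.5], "turn": [0, 0, 0]},
  {"grip": 100, "delta_pos": [0, 0, 0], "turn": [0, 0, 0]},
])

```text
time: 9.0
tool_pos: [0.422, 0.2661, 0.026]
ee_rot: [-179.9, -0.2, -172.6]
ft_force: [0.1, -0.2, 0.3]
width: 1.001
gripper_force: 0.0
```

play_rows([
  {"grip": 70, "delta_pos": [0, 0, 0], "turn": [0, 0, 0]},
  {"grip": 0, "delta_pos": [0, 0, 0], "turn": [0, 0, 0]},
  {"grip": 0, "delta_pos": [0, 0, 0], "turn": [0, 0, 0]},
  {"grip": 0, "delta_pos": [0, 0, 0], "turn": [0, 0, 0]},
  {"grip": 0, "delta_pos": [0, 0, 0], "turn": [0, 0, 0]},
])

```text
time: 9.5
tool_pos: [0.4238, 0.2671, 0.0287]
ee_rot: [180.0, 0.1, -172.5]
ft_force: [-1.2, 0.3, 6.7]
width: 0.713
gripper_force: 66.3
```

```bash
python3 snap.py 3 .423 .267 .03 .3; python3 go.py .423 .2665 .028 187.4
```

```text
scene crop centre 251.1 241.9 scale 4.04
top crop centre 239.4 274.5 scale 4.47
now [0.4238 0.2672 0.0287] [ 1.7997e+02  8.0000e-02 -1.7251e+02] t 9.6 F [ 0.1 -0.6  7. ] w 0.714
turn z rad 0.0016 then cm x 0.09 y -0.05 z 0.07
```

View pics/s3.png

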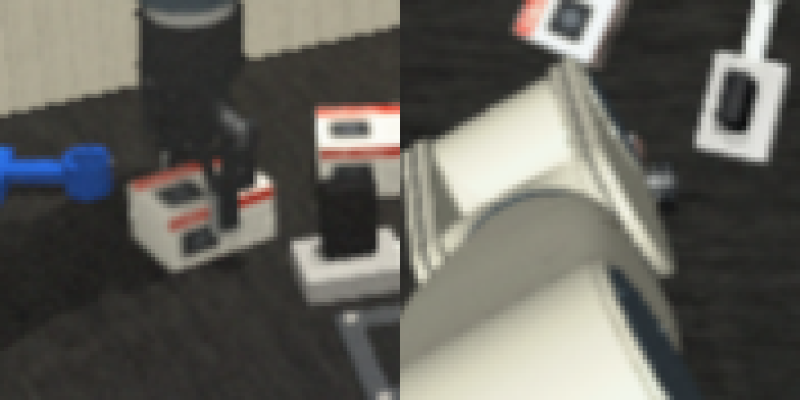

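Scene crop: fingers astride the carton at (225,200), well centred; weight stands at (345,250).

```bash
cat > pad.py <<'E'
import sys
from h import *
d=load(f"top{sys.argv[1]}.npz");f=d["frame"].astype(float)
g=f.mean(2)
c=pix(d,[[.5123,.0461,.012]])[0]
# rectify plate plane locally (z=.010) at 1mm/px in stand frame (yaw -11.4, origin guess)
a=np.radians(-11.4);R=np.array([[np.cos(a),-np.sin(a)],[np.sin(a),np.cos(a)]])
for z,xs,ys,nm in((.012,(-75,60),(-50,50),"pad"),(.009,(-85,165),(-80,80),"plate")):
    X,Y=np.meshgrid(np.arange(*xs),np.arange(*ys));W=np.c_[(np.c_[X.ravel(),Y.ravel()]/1000)@R.T+[.5123,.0461],np.full(X.size,z)]
    u=pix(d,W).astype(np.float32).reshape(X.shape+(2,))
    I=cv2.remap(g.astype(np.float32),u,None,cv2.INTER_LINEAR)
    cv2.imwrite(f"pics/{nm}{sys.argv[1]}.png",cv2.resize(np.clip(I*2,0,255),None,fx=3,fy=3))
    if nm=="pad":
        print("rows(y) profile",I[:,55:95].mean(1).round().astype(int).tolist());print("cols(x) profile",I[35:65].mean(0).round().astype(int).tolist())
    else:
        print("plate y profile",I[:,30:110].mean(1).round().astype(int).tolist());print("plate x",I[40:120].mean(0).round().astype(int).tolist())
E
python3 pad.py 3; python3 go.py .5123 .0461 .06 168.6
```

```text
rows(y) profile [102, 102, 102, 102, 101, 101, 101, 101, 101, 102, 102, 101, 99, 96, 91, 82, 70, 58, 49, 45, 43, 42, 42, 42, 42, 42, 42, 42, 42, 41, 41, 41, 41, 41, 41, 42, 42, 42, 42, 42, 42, 42, 42, 42, 42, 42, 42, 42, 42, 42, 42, 42, 42, 42, 42, 41, 41, 42, 42, 42, 42, 42, 42, 42, 42, 42, 42, 42, 41, 41, 41, 41, 41, 41, 41, 41, 42, 42, 42, 42, 42, 43, 44, 47, 53, 60, 69, 78, 87, 94, 98, 100, 100, 100, 100, 100, 100, 100, 100, 100]
cols(x) profile [41, 40, 40, 41, 42, 43, 44, 47, 50, 57, 67, 78, 87, 93, 96, 96, 96, 96, 96, 96, 96, 95, 94, 91, 85, 75, 63, 52, 46, 42, 41, 40, 40, 39, 39, 39, 39, 40, 40, 40, 40, 39, 40, 40, 40, 40, 40, 40, 41, 41, 42, 42, 42, 42, 42, 42, 42, 42, 42, 42, 41, 41, 41, 41, 41, 41, 42, 42, 42, 42, 42, 42, 42, 42, 42, 42, 42, 42, 42, 42, 42, 42, 42, 42, 42, 42, 42, 41, 41, 41, 41, 42, 42, 42, 42, 42, 42, 42, 42, 42, 42, 42, 42, 42, 42, 42, 42, 42, 43, 42, 42, 42, 41, 41, 41, 42, 42, 43, 45, 48, 53, 60, 69, 80, 88, 94, 97, 98, 98, 98, 97, 96, 95, 93, 93]
plate y profile [39, 38, 39, 39, 39, 39, 39, 39, 39, 39, 39, 39, 39, 39, 40, 40, 40, 41, 43, 47, 53, 62, 
[... 1206 characters left out ...]
6, 96, 96, 96, 96, 96, 96, 97, 97, 98, 100, 102, 107, 112, 118, 122, 125, 126, 129, 131, 132, 131, 128, 126, 124, 123, 123, 122, 121, 122, 123, 124, 125, 127, 128, 128, 127, 126, 125, 123, 120, 118, 116, 113, 111, 107, 105, 103, 101, 99, 97, 95, 95, 94, 94, 94, 94, 95, 95, 96, 98, 99, 101, 102, 104, 105, 106, 107, 107, 109, 110, 109, 106, 98, 87, 75, 65, 57, 53, 49, 46, 44, 43, 43, 43, 43, 44, 44, 44, 43, 43, 42, 42, 42, 42, 42]
now [0.4238 0.2672 0.0287] [ 1.7997e+02  8.0000e-02 -1.7251e+02] t 9.6 F [ 0.1 -0.6  7. ] w 0.714
turn z rad 0.3297 then cm x -13.05 y -19.92 z -3.13[ WARN:0@0.035] global loadsave.cpp:1063 imwrite_ Unsupported depth image for selected encoder is fallbacked to CV_8U.
```

play_rows([
  {"grip": 0, "delta_pos": [0, 0, -1], "turn": [0, 0, 0]},
  {"grip": 0, "delta_pos": [0, 0, -3], "turn": [0, 0, 0]},
  {"grip": 0, "delta_pos": [0, 0, -4], "turn": [0, 0, 0]},
  {"grip": 0, "delta_pos": [0, 0, -4], "turn": [0, 0, 0]},
  {"grip": 0, "delta_pos": [0, 0, -4], "turn": [0, 0, 0]},
])

```text
time: 10.1
tool_pos: [0.4227, 0.2665, 0.1898]
ee_rot: [-180.0, -0.0, -172.5]
ft_force: [0.1, -0.0, -2.0]
width: 0.712
gripper_force: 66.0
```

play_rows([
  {"grip": 0, "delta_pos": [0, 0, 0], "turn": [0, 0, 0.11]},
  {"grip": 0, "delta_pos": [0, 0, 0], "turn": [0, 0, 0.11]},
  {"grip": 0, "delta_pos": [0, 0, 0], "turn": [0, 0, 0.11]},
  {"grip": 0, "delta_pos": [0, 0, 0], "turn": [0, 0, 0]},
])

```text
time: 10.5
tool_pos: [0.423, 0.2667, 0.1884]
ee_rot: [180.0, 0.0, 168.6]
ft_force: [0.5, -0.6, -1.9]
width: 0.714
gripper_force: 66.2
```

```bash
python3 go.py .5123 .0461 .06 168.6
```

```text
now [0.423  0.2667 0.1884] [1.7999e+02 1.0000e-02 1.6855e+02] t 10.5 F [ 0.5 -0.6 -1.9] w 0.714
turn z rad -0.0008 then cm x -13.12 y -19.86 z 12.84
```

Pad measured directly: 97 × 70 mm as it must be, centre about (0.5115, 0.0473), consistent with handle and post.

play_rows([
  {"grip": 0, "delta_pos": [-2.17, -3.29, 0], "turn": [0, 0, 0]},
  {"grip": 0, "delta_pos": [-2.17, -3.29, 0], "turn": [0, 0, 0]},
  {"grip": 0, "delta_pos": [-2.17, -3.29, 0], "turn": [0, 0, 0]},
  {"grip": 0, "delta_pos": [-2.17, -3.29, 0], "turn": [0, 0, 0]},
  {"grip": 0, "delta_pos": [-2.17, -3.29, 0], "turn": [0, 0, 0]},
])

```text
time: 11.0
tool_pos: [0.4973, 0.0827, 0.188]
ee_rot: [180.0, -0.0, 168.8]
ft_force: [0.4, 0.5, -1.8]
width: 0.717
gripper_force: 66.3
```

play_rows([
  {"grip": 0, "delta_pos": [-2.17, -3.29, 0], "turn": [0, 0, 0]},
  {"grip": 0, "delta_pos": [0, 0, 4], "turn": [0, 0, 0]},
  {"grip": 0, "delta_pos": [0, 0, 4], "turn": [0, 0, 0]},
  {"grip": 0, "delta_pos": [0, 0, 3], "turn": [0, 0, 0]},
  {"grip": 0, "delta_pos": [0, 0, 2], "turn": [0, 0, 0]},
])

```text
time: 11.5
tool_pos: [0.5106, 0.0473, 0.0558]
ee_rot: [-180.0, -0.2, 168.8]
ft_force: [-1.0, 0.4, -1.4]
width: 0.716
gripper_force: 66.2
```

play_rows([
  {"grip": 0, "delta_pos": [0, 0, 0], "turn": [0, 0, 0]},
  {"grip": 0, "delta_pos": [0, 0, 0], "turn": [0, 0, 0]},
])

```text
time: 11.7
tool_pos: [0.5119, 0.0476, 0.058]
ee_rot: [-180.0, -0.0, 168.7]
ft_force: [-0.7, -1.0, -2.1]
width: 0.715
gripper_force: 66.2
```

```bash
python3 go.py .5115 .0473 .0407 168.6
```

```text
now [0.5119 0.0476 0.058 ] [-1.7999e+02 -4.0000e-02  1.6870e+02] t 11.7 F [-0.7 -1.  -2.1] w 0.715
turn z rad 0.0018 then cm x 0.03 y -0.04 z 1.73
```

play_rows([
  {"grip": 0, "delta_pos": [0, 0, 0.8], "turn": [0, 0, 0]},
  {"grip": 0, "delta_pos": [0, 0, 0.5], "turn": [0, 0, 0]},
  {"grip": 0, "delta_pos": [0, 0, 0.3], "turn": [0, 0, 0]},
  {"grip": 0, "delta_pos": [0, 0, 0.1], "turn": [0, 0, 0]},
  {"grip": 0, "delta_pos": [0, 0, 0], "turn": [0, 0, 0]},
])

```text
time: 12.2
tool_pos: [0.512, 0.0476, 0.0409]
ee_rot: [180.0, 0.0, 168.6]
ft_force: [0.5, -0.4, -2.4]
width: 0.717
gripper_force: 66.5
```

play_rows([
  {"grip": 0, "delta_pos": [0, 0, 0.05], "turn": [0, 0, 0]},
  {"grip": 0, "delta_pos": [0, 0, 0], "turn": [0, 0, 0]},
])

```text
time: 12.4
tool_pos: [0.5121, 0.0477, 0.0407]
ee_rot: [180.0, 0.0, 168.6]
ft_force: [-1.4, -0.9, 3.5]
width: 0.715
gripper_force: 66.9
```

play_rows([
  {"grip": 100, "delta_pos": [0, 0, 0], "turn": [0, 0, 0]},
  {"grip": 100, "delta_pos": [0, 0, 0], "turn": [0, 0, 0]},
  {"grip": 100, "delta_pos": [0, 0, 0], "turn": [0, 0, 0]},
  {"grip": 100, "delta_pos": [0, 0, -1], "turn": [0, 0, 0]},
  {"grip": 100, "delta_pos": [0, 0, -3], "turn": [0, 0, 0]},
])

```text
time: 12.9
tool_pos: [0.5101, 0.0475, 0.0792]
ee_rot: [-179.9, -0.3, 168.6]
ft_force: [0.2, 0.3, 0.4]
width: 1.001
gripper_force: 0.0
```

play_rows([
  {"grip": 100, "delta_pos": [0, 0, -4], "turn": [0, 0, 0]},
  {"grip": 100, "delta_pos": [0, 0, -4], "turn": [0, 0, 0]},
  {"grip": 100, "delta_pos": [0, 0, -4], "turn": [0, 0, 0.088]},
  {"grip": 100, "delta_pos": [0, 0, 0], "turn": [0, 0, 0.088]},
  {"grip": 100, "delta_pos": [0, 0, 0], "turn": [0, 0, 0]},
])

```text
time: 13.4
tool_pos: [0.5126, 0.0477, 0.2024]
ee_rot: [179.9, 0.2, 158.5]
ft_force: [-0.0, -0.5, -0.6]
width: 0.996
gripper_force: 0.0
```

```bash
python3 snap.py 4; python3 go.py .5745 .2888 .028 158.5; python3 car.py 4
```

```text
now [0.5114 0.0476 0.2003] [-1.7998e+02 -3.0000e-02  1.5866e+02] t 13.5 F [ 0.4 -0.2  0.2] w 1.001
turn z rad 0.0028 then cm x 2.97 y 24.76 z 17.23
top A 428 (array([574.6, 289. ]), array([88. , 63.3]), -21.6) mean [577.2 287.9] size [65.3 89.4] yaw -19.8
top B 439 (array([ 573.7, -267.1]), array([110. ,  88.6]), -81.3) mean [ 578.8 -288.6] size [68.  90.2] yaw 5.0
scene A 298 (array([570., 274.]), array([86.9, 77.7]), -24.4) mean [570.6 276.4] size [75.2 88.5] yaw -18.1
scene B 706 (array([ 568.4, -269.7]), array([124.3,  95.4]), -79.4) mean [ 574.6 -296.7] size [71.7 96. ] yaw 11.0
```

play_rows([
  {"grip": 100, "delta_pos": [0.42, 3.54, 0], "turn": [0, 0, 0]},
  {"grip": 100, "delta_pos": [0.42, 3.54, 0], "turn": [0, 0, 0]},
  {"grip": 100, "delta_pos": [0.42, 3.54, 0], "turn": [0, 0, 0]},
  {"grip": 100, "delta_pos": [0.42, 3.54, 0], "turn": [0, 0, 0]},
  {"grip": 100, "delta_pos": [0.42, 3.54, 0], "turn": [0, 0, 0]},
])

```text
time: 14.0
tool_pos: [0.5565, 0.2212, 0.1988]
ee_rot: [-179.9, -0.1, 158.6]
ft_force: [0.8, -0.4, -1.0]
width: 1.0
gripper_force: 0.0
```

play_rows([
  {"grip": 100, "delta_pos": [0.42, 3.54, 0], "turn": [0, 0, 0]},
  {"grip": 100, "delta_pos": [0.42, 3.54, 0], "turn": [0, 0, 0]},
  {"grip": 100, "delta_pos": [0, 0, 3], "turn": [0, 0, 0]},
  {"grip": 100, "delta_pos": [0, 0, 4], "turn": [0, 0, 0]},
  {"grip": 100, "delta_pos": [0, 0, 4], "turn": [0, 0, 0]},
])

```text
time: 14.5
tool_pos: [0.5745, 0.2892, 0.088]
ee_rot: [-179.9, -0.1, 158.7]
ft_force: [0.3, -0.2, -0.4]
width: 1.001
gripper_force: 0.0
```

play_rows([
  {"grip": 100, "delta_pos": [0, 0, 3], "turn": [0, 0, 0]},
  {"grip": 100, "delta_pos": [0, 0, 2], "turn": [0, 0, 0]},
  {"grip": 100, "delta_pos": [0, 0, 1.2], "turn": [0, 0, 0]},
  {"grip": 100, "delta_pos": [0, 0, 0], "turn": [0, 0, 0]},
  {"grip": 80, "delta_pos": [0, 0, 0], "turn": [0, 0, 0]},
])

```text
time: 15.0
tool_pos: [0.5754, 0.289, 0.0284]
ee_rot: [-180.0, -0.0, 158.6]
ft_force: [0.3, 0.8, -0.3]
width: 0.858
gripper_force: 0.0
```

play_rows([
  {"grip": 0, "delta_pos": [0, 0, 0], "turn": [0, 0, 0]},
  {"grip": 0, "delta_pos": [0, 0, 0], "turn": [0, 0, 0]},
  {"grip": 0, "delta_pos": [0, 0, 0], "turn": [0, 0, 0]},
  {"grip": 0, "delta_pos": [0, 0, 0], "turn": [0, 0, 0]},
  {"grip": 0, "delta_pos": [0, 0, 0], "turn": [0, 0, 0]},
])

```text
time: 15.5
tool_pos: [0.5761, 0.2894, 0.0298]
ee_rot: [179.9, 0.1, 158.5]
ft_force: [-0.6, -0.8, 6.5]
width: 0.714
gripper_force: 66.9
```

```bash
python3 snap.py 5 .52 .12 .05 .35; python3 go.py .5745 .2888 .028 158.5
```

```text
scene crop centre 301.6 251.7 scale 3.25
top crop centre 284.0 245.4 scale 3.76
now [0.5761 0.2894 0.0298] [1.7991e+02 9.0000e-02 1.5854e+02] t 15.6 F [0.4 0.2 6.8] w 0.713
turn z rad 0.0006 then cm x 0.13 y -0.11 z 0.18
```

View pics/s5.png

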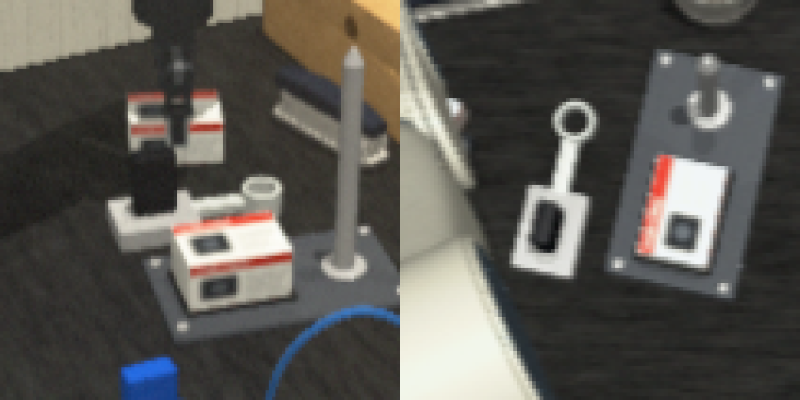

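Top crop: carton 1 sits squarely on the pad at (685,212), weight untouched at (550,230), second carton gripped. Checking carton 1's place numerically, and lifting.

```bash
cat > stack.py <<'E'
import sys
from h import *
t,z=sys.argv[1],float(sys.argv[2])   # z: height of top face
R=lambda a:np.array([[np.cos(a),-np.sin(a)],[np.sin(a),np.cos(a)]])
for n in("top","scene"):
    d=load(f"{n}{t}.npz");C=cloud(d);f=d["frame"].astype(int)
    m=(np.hypot(C[:,:,0]-.5115,C[:,:,1]-.0473)<.075)&(C[:,:,2]>z-.008)&(C[:,:,2]<z+.008)
    k,l,st,_=cv2.connectedComponentsWithStats(m.astype(np.uint8));i=1+st[1:,4].argmax();q=C[l==i]
    r=rect(q);o=(np.array(r[0])-[511.5,47.3])@R(np.radians(-11.4))
    print(n,len(q),"z",np.median(q[:,2]).round(4),r,"in stand frame",o.round(1))
E
python3 stack.py 5 .057; python3 stack.py 4 .057;python3 go.py .5115 .0473 .0867 168.6
```

```text
top 496 z 0.056 (array([511.4,  48.6]), array([88.4, 62.4]), -11.2) in stand frame [-0.4  1.3]
scene 471 z 0.0563 (array([510.6,  44. ]), array([87.9, 68.9]), -11.7) in stand frame [-0.2 -3.4]
top 58 z 0.0557 (array([503.1,  49.3]), array([62.5, 13.5]), 87.3) in stand frame [-8.6  0.3]
scene 468 z 0.0565 (array([510.5,  44.3]), array([88.9, 66.8]), -10.7) in stand frame [-0.4 -3.1]
now [0.5761 0.2894 0.0298] [1.7991e+02 9.0000e-02 1.5854e+02] t 15.6 F [0.4 0.2 6.8] w 0.713
turn z rad -0.1756 then cm x 1.55 y -25.01 z -5.69
```

play_rows([
  {"grip": 0, "delta_pos": [0, 0, -1], "turn": [0, 0, 0]},
  {"grip": 0, "delta_pos": [0, 0, -3], "turn": [0, 0, 0]},
  {"grip": 0, "delta_pos": [0, 0, -4], "turn": [0, 0, 0]},
  {"grip": 0, "delta_pos": [0, 0, -4], "turn": [0, 0, 0]},
  {"grip": 0, "delta_pos": [0, 0, -4], "turn": [0, 0, 0]},
])

```text
time: 16.1
tool_pos: [0.5748, 0.2888, 0.1903]
ee_rot: [-180.0, -0.0, 158.5]
ft_force: [0.6, 0.1, -0.9]
width: 0.716
gripper_force: 66.1
```

play_rows([
  {"grip": 0, "delta_pos": [0, 0, 0], "turn": [0, 0, -0.088]},
  {"grip": 0, "delta_pos": [0, 0, 0], "turn": [0, 0, -0.088]},
  {"grip": 0, "delta_pos": [0, 0, 0], "turn": [0, 0, 0]},
  {"grip": 0, "delta_pos": [0, 0, 0], "turn": [0, 0, 0]},
])

```text
time: 16.5
tool_pos: [0.575, 0.2889, 0.1885]
ee_rot: [-180.0, -0.0, 168.5]
ft_force: [-0.2, 1.1, -0.8]
width: 0.713
gripper_force: 66.2
```

```bash
python3 go.py .5115 .0473 .0867 168.6
```

```text
now [0.575  0.2889 0.1885] [-1.7999e+02 -1.0000e-02  1.6848e+02] t 16.5 F [-0.2  1.1 -0.8] w 0.713
turn z rad -0.0021 then cm x 1.45 y -24.93 z 10.18
```

play_rows([
  {"grip": 0, "delta_pos": [0.2, -3.55, 0], "turn": [0, 0, 0]},
  {"grip": 0, "delta_pos": [0.2, -3.55, 0], "turn": [0, 0, 0]},
  {"grip": 0, "delta_pos": [0.2, -3.55, 0], "turn": [0, 0, 0]},
  {"grip": 0, "delta_pos": [0.2, -3.55, 0], "turn": [0, 0, 0]},
  {"grip": 0, "delta_pos": [0.2, -3.55, 0], "turn": [0, 0, 0]},
])

```text
time: 17.0
tool_pos: [0.5297, 0.1157, 0.1881]
ee_rot: [-180.0, -0.0, 168.5]
ft_force: [0.8, -0.0, -0.7]
width: 0.713
gripper_force: 66.1
```

play_rows([
  {"grip": 0, "delta_pos": [0.2, -3.55, 0], "turn": [0, 0, 0]},
  {"grip": 0, "delta_pos": [0.2, -3.55, 0], "turn": [0, 0, 0]},
  {"grip": 0, "delta_pos": [0, 0, 4], "turn": [0, 0, 0]},
  {"grip": 0, "delta_pos": [0, 0, 2.5], "turn": [0, 0, 0]},
  {"grip": 0, "delta_pos": [0, 0, 1.5], "turn": [0, 0, 0]},
])

```text
time: 17.5
tool_pos: [0.5112, 0.0476, 0.1064]
ee_rot: [-180.0, -0.2, 168.4]
ft_force: [0.4, 0.3, -0.4]
width: 0.712
gripper_force: 66.2
```

play_rows([
  {"grip": 0, "delta_pos": [0, 0, 0], "turn": [0, 0, 0]},
  {"grip": 0, "delta_pos": [0, 0, 0], "turn": [0, 0, 0]},
])

```text
time: 17.7
tool_pos: [0.5125, 0.0482, 0.1084]
ee_rot: [-180.0, -0.0, 168.6]
ft_force: [0.3, -0.3, -0.9]
width: 0.709
gripper_force: 66.2
```

```bash
python3 go.py .512 .0478 .0868 168.6
```

```text
now [0.5125 0.0482 0.1084] [-1.7999e+02 -4.0000e-02  1.6855e+02] t 17.7 F [ 0.3 -0.3 -0.9] w 0.709
turn z rad -0.0008 then cm x 0.04 y -0.04 z 2.16
```

play_rows([
  {"grip": 0, "delta_pos": [0.04, -0.04, 1.0], "turn": [0, 0, 0]},
  {"grip": 0, "delta_pos": [0, 0, 0.5], "turn": [0, 0, 0]},
  {"grip": 0, "delta_pos": [0, 0, 0.3], "turn": [0, 0, 0]},
  {"grip": 0, "delta_pos": [0, 0, 0.15], "turn": [0, 0, 0]},
  {"grip": 0, "delta_pos": [0, 0, 0], "turn": [0, 0, 0]},
])

```text
time: 18.2
tool_pos: [0.512, 0.0479, 0.0887]
ee_rot: [-180.0, -0.0, 168.6]
ft_force: [0.7, 0.2, -1.0]
width: 0.717
gripper_force: 66.2
```

play_rows([
  {"grip": 0, "delta_pos": [0, 0, 0.1], "turn": [0, 0, 0]},
  {"grip": 0, "delta_pos": [0, 0, 0], "turn": [0, 0, 0]},
])

```text
time: 18.4
tool_pos: [0.5121, 0.0479, 0.0879]
ee_rot: [180.0, 0.0, 168.6]
ft_force: [-0.1, 0.6, -1.0]
width: 0.714
gripper_force: 66.2
```

play_rows([
  {"grip": 0, "delta_pos": [0, 0, 0.07], "turn": [0, 0, 0]},
  {"grip": 0, "delta_pos": [0, 0, 0.05], "turn": [0, 0, 0]},
  {"grip": 0, "delta_pos": [0, 0, 0], "turn": [0, 0, 0]},
])

```text
time: 18.7
tool_pos: [0.5121, 0.0478, 0.0868]
ee_rot: [180.0, 0.0, 168.6]
ft_force: [-0.4, 0.0, 1.7]
width: 0.714
gripper_force: 66.3
```

play_rows([
  {"grip": 0, "delta_pos": [0, 0, 0.05], "turn": [0, 0, 0]},
  {"grip": 0, "delta_pos": [0, 0, 0], "turn": [0, 0, 0]},
])

```text
time: 18.9
tool_pos: [0.5121, 0.0478, 0.0867]
ee_rot: [180.0, 0.0, 168.6]
ft_force: [-2.8, 0.1, 7.8]
width: 0.715
gripper_force: 67.2
```

play_rows([
  {"grip": 100, "delta_pos": [0, 0, 0], "turn": [0, 0, 0]},
  {"grip": 100, "delta_pos": [0, 0, 0], "turn": [0, 0, 0]},
  {"grip": 100, "delta_pos": [0, 0, 0], "turn": [0, 0, 0]},
  {"grip": 100, "delta_pos": [0, 0, -1], "turn": [0, 0, 0]},
  {"grip": 100, "delta_pos": [0, 0, -3], "turn": [0, 0, 0]},
])

```text
time: 19.4
tool_pos: [0.5102, 0.0477, 0.1249]
ee_rot: [-179.9, -0.3, 168.6]
ft_force: [-0.2, -0.6, 0.1]
width: 1.002
gripper_force: 0.0
```

play_rows([
  {"grip": 100, "delta_pos": [0, 0, -4], "turn": [0, 0, 0]},
  {"grip": 100, "delta_pos": [0, 0, -4], "turn": [0, 0, -0.115]},
  {"grip": 100, "delta_pos": [0, 0, 0], "turn": [0, 0, -0.115]},
  {"grip": 100, "delta_pos": [0, 0, 0], "turn": [0, 0, -0.115]},
  {"grip": 100, "delta_pos": [0, 0, 0], "turn": [0, 0, 0]},
])

```text
time: 19.9
tool_pos: [0.5121, 0.0478, 0.2072]
ee_rot: [-180.0, 0.1, -171.6]
ft_force: [-0.6, -0.3, -0.2]
width: 1.0
gripper_force: 0.0
```

```bash
python3 go.py .577 -.2905 .029 188.3
```

```text
now [0.5121 0.0478 0.2072] [-1.7999e+02  8.0000e-02 -1.7157e+02] t 19.9 F [-0.6 -0.3 -0.2] w 1.0
turn z rad 0.0023 then cm x -1.53 y -34.42 z 17.82
```

play_rows([
  {"grip": 100, "delta_pos": [-0.17, -3.82, 0], "turn": [0, 0, 0]},
  {"grip": 100, "delta_pos": [-0.17, -3.82, 0], "turn": [0, 0, 0]},
  {"grip": 100, "delta_pos": [-0.17, -3.82, 0], "turn": [0, 0, 0]},
  {"grip": 100, "delta_pos": [-0.17, -3.82, 0], "turn": [0, 0, 0]},
  {"grip": 100, "delta_pos": [-0.17, -3.82, 0], "turn": [0, 0, 0]},
])

```text
time: 20.4
tool_pos: [0.5482, -0.1414, 0.2061]
ee_rot: [180.0, -0.0, -171.8]
ft_force: [0.7, 0.1, 0.4]
width: 0.998
gripper_force: 0.0
```

play_rows([
  {"grip": 100, "delta_pos": [-0.17, -3.82, 0], "turn": [0, 0, 0]},
  {"grip": 100, "delta_pos": [-0.17, -3.82, 0], "turn": [0, 0, 0]},
  {"grip": 100, "delta_pos": [-0.17, -3.82, 0], "turn": [0, 0, 0]},
  {"grip": 100, "delta_pos": [-0.17, -3.82, 0], "turn": [0, 0, 0]},
  {"grip": 100, "delta_pos": [0, 0, 3], "turn": [0, 0, 0]},
])

```text
time: 20.9
tool_pos: [0.5805, -0.2959, 0.1798]
ee_rot: [-179.6, 0.4, -172.0]
ft_force: [0.7, 0.1, -0.6]
width: 0.999
gripper_force: 0.0
```

play_rows([
  {"grip": 100, "delta_pos": [0, 0, 4], "turn": [0, 0, 0]},
  {"grip": 100, "delta_pos": [0, 0, 3], "turn": [0, 0, 0]},
  {"grip": 100, "delta_pos": [0, 0, 0], "turn": [0, 0, 0]},
  {"grip": 100, "delta_pos": [0, 0, 0], "turn": [0, 0, 0]},
])

```text
time: 21.3
tool_pos: [0.5771, -0.29, 0.1062]
ee_rot: [180.0, -0.1, -171.7]
ft_force: [0.7, -0.1, 1.1]
width: 0.998
gripper_force: 0.0
```

```bash
python3 snap.py 6; python3 stack.py 6 .102; python3 car.py 6; python3 go.py .577 -.2905 .029 188.3
```

```text
top 523 z 0.1007 (array([511.5,  48.6]), array([87.8, 62.3]), -11.6) in stand frame [-0.3  1.3]
scene 476 z 0.1002 (array([510.7,  44.9]), array([89. , 69.5]), -9.9) in stand frame [-0.3 -2.5]
scene B 660 (array([ 569.3, -268. ]), array([127.5,  94.8]), -81.6) mean [ 574.7 -296.8] size [73.9 98.6] yaw 12.8
now [ 0.5784 -0.2906  0.108 ] [-1.7990e+02  1.3000e-01 -1.7167e+02] t 21.4 F [-0.4 -0.2 -0.1] w 1.0
turn z rad 0.0005 then cm x 0.14 y 0.03 z 7.90
```

Second carton stacked to within 0.5 mm of the first. Grasping the third.

play_rows([
  {"grip": 100, "delta_pos": [0.05, 0, 3], "turn": [0, 0, 0]},
  {"grip": 100, "delta_pos": [0, 0, 2.5], "turn": [0, 0, 0]},
  {"grip": 100, "delta_pos": [0, 0, 1.5], "turn": [0, 0, 0]},
  {"grip": 100, "delta_pos": [0, 0, 0.9], "turn": [0, 0, 0]},
  {"grip": 80, "delta_pos": [0, 0, 0], "turn": [0, 0, 0]},
])

```text
time: 21.9
tool_pos: [0.5768, -0.2901, 0.027]
ee_rot: [180.0, -0.0, -171.6]
ft_force: [0.4, -1.4, -0.4]
width: 0.86
gripper_force: 0.0
```

play_rows([
  {"grip": 0, "delta_pos": [0, 0, 0], "turn": [0, 0, 0]},
  {"grip": 0, "delta_pos": [0, 0, 0], "turn": [0, 0, 0]},
  {"grip": 0, "delta_pos": [0, 0, 0], "turn": [0, 0, 0]},
  {"grip": 0, "delta_pos": [0, 0, 0], "turn": [0, 0, 0]},
  {"grip": 0, "delta_pos": [0, 0, 0], "turn": [0, 0, 0]},
])

```text
time: 22.4
tool_pos: [0.5775, -0.2906, 0.0283]
ee_rot: [-179.9, 0.1, -171.6]
ft_force: [0.4, 0.2, 6.4]
width: 0.714
gripper_force: 67.5
```

play_rows([
  {"grip": 0, "delta_pos": [0, 0, -1], "turn": [0, 0, 0]},
  {"grip": 0, "delta_pos": [0, 0, -3], "turn": [0, 0, 0]},
  {"grip": 0, "delta_pos": [0, 0, -4], "turn": [0, 0, 0]},
  {"grip": 0, "delta_pos": [0, 0, -4], "turn": [0, 0, 0]},
  {"grip": 0, "delta_pos": [0, 0, -4], "turn": [0, 0, 0]},
])

```text
time: 22.9
tool_pos: [0.5762, -0.2898, 0.1888]
ee_rot: [180.0, -0.0, -171.6]
ft_force: [0.8, -0.7, -2.3]
width: 0.713
gripper_force: 66.6
```

play_rows([
  {"grip": 0, "delta_pos": [0, 0, -2], "turn": [0, 0, 0.115]},
  {"grip": 0, "delta_pos": [0, 0, 0], "turn": [0, 0, 0.115]},
  {"grip": 0, "delta_pos": [0, 0, 0], "turn": [0, 0, 0.115]},
  {"grip": 0, "delta_pos": [0, 0, 0], "turn": [0, 0, 0]},
  {"grip": 0, "delta_pos": [0, 0, 0], "turn": [0, 0, 0]},
])

```text
time: 23.4
tool_pos: [0.5764, -0.29, 0.2071]
ee_rot: [180.0, -0.0, 168.8]
ft_force: [0.4, 0.5, -2.5]
width: 0.717
gripper_force: 66.6
```

```bash
python3 go.py .512 .0478 .1318 168.6
```

```text
now [ 0.5764 -0.29    0.2071] [ 1.7999e+02 -4.0000e-02  1.6879e+02] t 23.4 F [ 0.4  0.5 -2.5] w 0.717
turn z rad 0.0032 then cm x 12.99 y 31.84 z 7.53
```

play_rows([
  {"grip": 0, "delta_pos": [1.44, 3.54, 0], "turn": [0, 0, 0.003]},
  {"grip": 0, "delta_pos": [1.44, 3.54, 0], "turn": [0, 0, 0]},
  {"grip": 0, "delta_pos": [1.44, 3.54, 0], "turn": [0, 0, 0]},
  {"grip": 0, "delta_pos": [1.44, 3.54, 0], "turn": [0, 0, 0]},
  {"grip": 0, "delta_pos": [1.44, 3.54, 0], "turn": [0, 0, 0]},
])

```text
time: 23.9
tool_pos: [0.5409, -0.1009, 0.207]
ee_rot: [180.0, -0.0, 168.6]
ft_force: [0.5, 0.5, -1.9]
width: 0.712
gripper_force: 66.7
```

play_rows([
  {"grip": 0, "delta_pos": [1.44, 3.54, 0], "turn": [0, 0, 0]},
  {"grip": 0, "delta_pos": [1.44, 3.54, 0], "turn": [0, 0, 0]},
  {"grip": 0, "delta_pos": [1.44, 3.54, 0], "turn": [0, 0, 0]},
  {"grip": 0, "delta_pos": [1.44, 3.54, 0], "turn": [0, 0, 0]},
  {"grip": 0, "delta_pos": [0, 0, 0], "turn": [0, 0, 0]},
])

```text
time: 24.4
tool_pos: [0.5123, 0.0514, 0.207]
ee_rot: [180.0, -0.1, 168.8]
ft_force: [-0.6, -0.8, -2.1]
width: 0.714
gripper_force: 66.7
```

play_rows([
  {"grip": 0, "delta_pos": [0, 0, 2.5], "turn": [0, 0, 0]},
  {"grip": 0, "delta_pos": [0, 0, 2], "turn": [0, 0, 0]},
  {"grip": 0, "delta_pos": [0, 0, 1], "turn": [0, 0, 0]},
  {"grip": 0, "delta_pos": [0, 0, 0], "turn": [0, 0, 0]},
  {"grip": 0, "delta_pos": [0, 0, 0], "turn": [0, 0, 0]},
])

```text
time: 24.9
tool_pos: [0.5139, 0.0476, 0.1524]
ee_rot: [-180.0, 0.0, 168.5]
ft_force: [-0.4, 1.5, -1.3]
width: 0.713
gripper_force: 66.7
```

```bash
python3 go.py .512 .0478 .1303 168.6
```

```text
now [0.5139 0.0476 0.1524] [-1.8000e+02  1.0000e-02  1.6845e+02] t 24.9 F [-0.4  1.5 -1.3] w 0.713
turn z rad -0.0026 then cm x 0.19 y -0.02 z 2.21
```

play_rows([
  {"grip": 0, "delta_pos": [0.15, -0.02, 1.0], "turn": [0, 0, -0.002]},
  {"grip": 0, "delta_pos": [0, 0, 0.6], "turn": [0, 0, 0]},
  {"grip": 0, "delta_pos": [0, 0, 0.3], "turn": [0, 0, 0]},
  {"grip": 0, "delta_pos": [0, 0, 0.15], "turn": [0, 0, 0]},
  {"grip": 0, "delta_pos": [0, 0, 0], "turn": [0, 0, 0]},
])

```text
time: 25.4
tool_pos: [0.5119, 0.048, 0.1315]
ee_rot: [-180.0, -0.0, 168.6]
ft_force: [-0.0, 0.3, -2.0]
width: 0.713
gripper_force: 66.7
```

play_rows([
  {"grip": 0, "delta_pos": [0, 0, 0.07], "turn": [0, 0, 0]},
  {"grip": 0, "delta_pos": [0, 0, 0.05], "turn": [0, 0, 0]},
  {"grip": 0, "delta_pos": [0, 0, 0], "turn": [0, 0, 0]},
])

```text
time: 25.7
tool_pos: [0.5121, 0.0481, 0.1305]
ee_rot: [180.0, 0.0, 168.6]
ft_force: [0.7, 0.4, -1.9]
width: 0.715
gripper_force: 66.7
```

play_rows([
  {"grip": 0, "delta_pos": [0, 0, 0.05], "turn": [0, 0, 0]},
  {"grip": 0, "delta_pos": [0, 0, 0.05], "turn": [0, 0, 0]},
  {"grip": 0, "delta_pos": [0, 0, 0], "turn": [0, 0, 0]},
])

```text
time: 26.0
tool_pos: [0.5121, 0.048, 0.1303]
ee_rot: [-180.0, 0.0, 168.6]
ft_force: [-2.7, 0.3, 7.0]
width: 0.715
gripper_force: 68.1
```

play_rows([
  {"grip": 100, "delta_pos": [0, 0, 0], "turn": [0, 0, 0]},
  {"grip": 100, "delta_pos": [0, 0, 0], "turn": [0, 0, 0]},
  {"grip": 100, "delta_pos": [0, 0, 0], "turn": [0, 0, 0]},
  {"grip": 100, "delta_pos": [0, 0, -1], "turn": [0, 0, 0]},
  {"grip": 100, "delta_pos": [0, 0, -3], "turn": [0, 0, 0]},
])

```text
time: 26.5
tool_pos: [0.5102, 0.0479, 0.1681]
ee_rot: [-179.9, -0.3, 168.6]
ft_force: [0.5, -0.0, -0.0]
width: 1.0
gripper_force: 0.0
```

play_rows([
  {"grip": 100, "delta_pos": [0, 0, -4], "turn": [0, 0, 0]},
  {"grip": 100, "delta_pos": [0, 0, -4], "turn": [0, 0, 0]},
  {"grip": 100, "delta_pos": [1, -3.5, 0], "turn": [0, 0, 0]},
  {"grip": 100, "delta_pos": [1, -3.5, 0], "turn": [0, 0, 0]},
  {"grip": 100, "delta_pos": [1, -3.5, 0], "turn": [0, 0, 0]},
])

```text
time: 27.0
tool_pos: [0.4613, -0.0497, 0.2505]
ee_rot: [180.0, 0.1, 168.6]
ft_force: [0.4, -1.0, -0.9]
width: 1.002
gripper_force: 0.0
```

play_rows([
  {"grip": 100, "delta_pos": [1, -3.5, 0], "turn": [0, 0, 0]},
  {"grip": 100, "delta_pos": [1, -3.5, 0], "turn": [0, 0, 0]},
  {"grip": 100, "delta_pos": [0, 0, 0], "turn": [0, 0, 0]},
])

```text
time: 27.3
tool_pos: [0.4266, -0.116, 0.25]
ee_rot: [-180.0, -0.0, 168.4]
ft_force: [0.1, 1.8, 0.8]
width: 0.999
gripper_force: 0.0
```

```bash
python3 snap.py 7 .52 .11 .09 .36; python3 stack.py 7 .147
cat > wt.py <<'E'
import sys
from h import *
x,y=float(sys.argv[2]),float(sys.argv[3])
for n in("top","scene"):
    d=load(f"{n}{sys.argv[1]}.npz");C=cloud(d)
    a=(np.hypot(C[:,:,0]-x,C[:,:,1]-y)<.05)
    for nm,lo,hi in(("handle",.07,.09),("foot",.018,.026)):
        q=C[a&(C[:,:,2]>lo)&(C[:,:,2]<hi)]
        if len(q)>8: print(n,nm,len(q),"z",np.median(q[:,2]).round(4),rect(q))
E
python3 wt.py 7 .4955 .1655
```

```text
scene crop centre 303.1 241.3 scale 3.1
top crop centre 286.3 243.8 scale 3.57
top 566 z 0.146 (array([511.9,  48.8]), array([88.1, 62. ]), -11.1) in stand frame [0.1 1.5]
scene 245 z 0.1452 (array([493.2,  49.3]), array([67.4, 52.7]), 79.4) in stand frame [-18.3  -1.7]
top handle 77 z 0.0798 (array([496.1, 166.1]), array([39.5, 20.9]), -11.3)
top foot 199 z 0.0214 (array([500.2, 165.5]), array([84.9, 55.1]), -11.6)
scene handle 76 z 0.079 (array([492.4, 160.5]), array([35.3, 20.7]), -13.2)
scene foot 136 z 0.022 (array([482.2, 164. ]), array([61.1, 49.2]), 80.0)
```

View pics/s7.png

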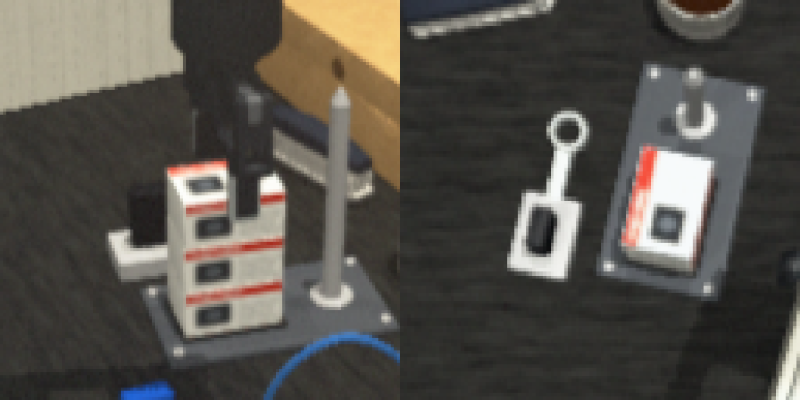

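Scene crop: three cartons in one flush column at (225,250); weight undisturbed at (145,220). Fetching the weight.

```bash
python3 go.py .4959 .1657 .0589 168.6
```

```text
now [ 0.4282 -0.1141  0.2501] [1.7999e+02 6.0000e-02 1.6842e+02] t 27.4 F [ 0.3  1.  -0.4] w 0.998
turn z rad -0.0031 then cm x -1.10 y 28.76 z 19.12
```

play_rows([
  {"grip": 100, "delta_pos": [-0.14, 3.6, 0], "turn": [0, 0, -0.003]},
  {"grip": 100, "delta_pos": [-0.14, 3.6, 0], "turn": [0, 0, 0]},
  {"grip": 100, "delta_pos": [-0.14, 3.6, 0], "turn": [0, 0, 0]},
  {"grip": 100, "delta_pos": [-0.14, 3.6, 0], "turn": [0, 0, 0]},
  {"grip": 100, "delta_pos": [-0.14, 3.6, 0], "turn": [0, 0, 0]},
])

```text
time: 27.9
tool_pos: [0.4709, 0.0644, 0.2498]
ee_rot: [180.0, 0.0, 168.8]
ft_force: [-0.9, -0.9, -0.6]
width: 1.003
gripper_force: 0.0
```

play_rows([
  {"grip": 100, "delta_pos": [-0.14, 3.6, 0], "turn": [0, 0, 0]},
  {"grip": 100, "delta_pos": [-0.14, 3.6, 0], "turn": [0, 0, 0]},
  {"grip": 100, "delta_pos": [-0.14, 3.6, 0], "turn": [0, 0, 0]},
  {"grip": 100, "delta_pos": [0, 0, 3], "turn": [0, 0, 0]},
  {"grip": 100, "delta_pos": [0, 0, 4], "turn": [0, 0, 0]},
])

```text
time: 28.4
tool_pos: [0.4975, 0.1701, 0.1806]
ee_rot: [179.8, 0.3, 168.9]
ft_force: [-0.2, 0.0, -0.9]
width: 1.0
gripper_force: 0.0
```

play_rows([
  {"grip": 100, "delta_pos": [0, 0, 1], "turn": [0, 0, 0]},
  {"grip": 100, "delta_pos": [0, 0, 0], "turn": [0, 0, 0]},
  {"grip": 100, "delta_pos": [0, 0, 0], "turn": [0, 0, 0]},
])

```text
time: 28.7
tool_pos: [0.4964, 0.1673, 0.1705]
ee_rot: [180.0, 0.1, 168.7]
ft_force: [0.3, 0.3, 0.7]
width: 0.998
gripper_force: 0.0
```

```bash
python3 snap.py 8;python3 wt.py 8 .4955 .1655; python3 go.py .4959 .1657 .0589 168.6
```

```text
scene handle 74 z 0.0788 (array([492.7, 161.2]), array([35.7, 24. ]), -11.0)
scene foot 140 z 0.0222 (array([481. , 163.7]), array([57.9, 49.1]), 79.8)
now [0.4969 0.1671 0.1711] [1.7992e+02 1.5000e-01 1.6871e+02] t 28.8 F [-0.1  0.  -0.4] w 1.0
turn z rad 0.002 then cm x 0.07 y -0.15 z 11.22
```

Weight has not moved. Grip.

play_rows([
  {"grip": 100, "delta_pos": [0, -0.05, 3], "turn": [0, 0, 0]},
  {"grip": 100, "delta_pos": [0, 0, 4], "turn": [0, 0, 0]},
  {"grip": 100, "delta_pos": [0, 0, 3], "turn": [0, 0, 0]},
  {"grip": 100, "delta_pos": [0, 0, 1.2], "turn": [0, 0, 0]},
  {"grip": 60, "delta_pos": [0, 0, 0], "turn": [0, 0, 0]},
])

```text
time: 29.3
tool_pos: [0.4955, 0.166, 0.0571]
ee_rot: [-180.0, -0.1, 168.7]
ft_force: [0.7, -0.6, -0.3]
width: 0.856
gripper_force: 0.0
```

play_rows([
  {"grip": 0, "delta_pos": [0, 0, 0], "turn": [0, 0, 0]},
  {"grip": 0, "delta_pos": [0, 0, 0], "turn": [0, 0, 0]},
  {"grip": 0, "delta_pos": [0, 0, 0], "turn": [0, 0, 0]},
  {"grip": 0, "delta_pos": [0, 0, 0], "turn": [0, 0, 0]},
  {"grip": 0, "delta_pos": [0, 0, 0], "turn": [0, 0, 0]},
])

```text
time: 29.8
tool_pos: [0.4962, 0.1663, 0.0585]
ee_rot: [180.0, 0.1, 168.7]
ft_force: [-0.2, -2.0, 7.8]
width: 0.225
gripper_force: 62.0
```

play_rows([
  {"grip": 0, "delta_pos": [0, 0, 0], "turn": [0, 0, 0]},
  {"grip": 0, "delta_pos": [0, 0, 0], "turn": [0, 0, 0]},
])

```text
time: 30.0
tool_pos: [0.4962, 0.1663, 0.0585]
ee_rot: [180.0, 0.1, 168.7]
ft_force: [-0.9, -1.9, 8.0]
width: 0.23
gripper_force: 62.0
```

play_rows([
  {"grip": 0, "delta_pos": [0, 0, -0.5], "turn": [0, 0, 0]},
  {"grip": 0, "delta_pos": [0, 0, -2], "turn": [0, 0, 0]},
  {"grip": 0, "delta_pos": [0, 0, -3], "turn": [0, 0, 0]},
  {"grip": 0, "delta_pos": [0, 0, -3.5], "turn": [0, 0, 0]},
  {"grip": 0, "delta_pos": [0, 0, -3.5], "turn": [0, 0, 0]},
])

```text
time: 30.5
tool_pos: [0.4946, 0.166, 0.1833]
ee_rot: [-179.9, -0.1, 168.7]
ft_force: [0.7, -0.2, -4.0]
width: 0.221
gripper_force: 60.3
```

play_rows([
  {"grip": 0, "delta_pos": [0, 0, -3.5], "turn": [0, 0, 0]},
  {"grip": 0, "delta_pos": [0, 0, -3.5], "turn": [0, 0, 0]},
  {"grip": 0, "delta_pos": [0, 0, -3.5], "turn": [0, 0, 0]},
  {"grip": 0, "delta_pos": [0, 0, -1.5], "turn": [0, 0, 0]},
  {"grip": 0, "delta_pos": [0, 0, 0], "turn": [0, 0, 0]},
])

```text
time: 31.0
tool_pos: [0.4963, 0.1665, 0.3048]
ee_rot: [179.9, 0.2, 168.7]
ft_force: [0.2, -0.3, -5.1]
width: 0.223
gripper_force: 60.7
```

```bash
python3 go.py .5121 .048 .302 168.6
```

```text
now [0.4963 0.1665 0.3048] [179.88   0.22 168.73] t 31.0 F [ 0.2 -0.3 -5.1] w 0.223
turn z rad 0.0022 then cm x -3.89 y -11.30 z 0.28
```

play_rows([
  {"grip": 0, "delta_pos": [-0.78, -2.26, 0], "turn": [0, 0, 0.002]},
  {"grip": 0, "delta_pos": [-0.78, -2.26, 0], "turn": [0, 0, 0]},
  {"grip": 0, "delta_pos": [-0.78, -2.26, 0], "turn": [0, 0, 0]},
  {"grip": 0, "delta_pos": [-0.78, -2.26, 0], "turn": [0, 0, 0]},
  {"grip": 0, "delta_pos": [-0.78, -2.26, 0], "turn": [0, 0, 0]},
])

```text
time: 31.5
tool_pos: [0.5102, 0.0467, 0.3004]
ee_rot: [-179.9, -0.2, 168.6]
ft_force: [-0.0, 0.6, -5.0]
width: 0.227
gripper_force: 60.5
```

play_rows([
  {"grip": 0, "delta_pos": [0, 0, 0], "turn": [0, 0, 0]},
  {"grip": 0, "delta_pos": [0, 0, 0], "turn": [0, 0, 0]},
  {"grip": 0, "delta_pos": [0, 0, 0], "turn": [0, 0, 0]},
])

```text
time: 31.8
tool_pos: [0.5109, 0.0482, 0.3015]
ee_rot: [-180.0, -0.1, 168.6]
ft_force: [0.7, 0.0, -4.3]
width: 0.224
gripper_force: 60.6
```

```bash
python3 snap.py 9 .59 .03 .23 .16; python3 go.py .5121 .048 .302 168.6; python3 - <<'E'
from h import *
d=load("scene9.npz");b=load("scene2.npz")
for n,D in(("now",d),("lifted",b)):
    C=cloud(D);q=C[(C[:,:,0]>.575)&(C[:,:,0]<.65)&(abs(C[:,:,1]-.027)<.04)&(C[:,:,2]>.2)&(C[:,:,2]<.3)]
    r=q[q[:,2]>.235];p=q[q[:,2]<.215]
    print(n,"ring",len(r),r.mean(0).round(4),r.min(0).round(4),r.max(0).round(4),"post",p.mean(0).round(4))
E
```

```text
scene crop centre 341.0 202.8 scale 6.48
top crop centre 311.2 214.4 scale 7.34
now [0.5111 0.0484 0.3019] [-1.8000e+02 -5.0000e-02  1.6866e+02] t 31.9 F [-1.   0.2 -4.2] w 0.228
turn z rad 0.0011 then cm x -0.10 y -0.02 z -0.01
now ring 227 [0.6015 0.0198 0.2608] [0.5751 0.0038 0.2423] [0.6275 0.0414 0.2743] post [0.6067 0.0194 0.2073]
lifted ring 236 [0.603  0.0197 0.2614] [0.5753 0.0035 0.2428] [0.6275 0.0415 0.2735] post [0.6063 0.0196 0.2071]
```

View pics/s9.png

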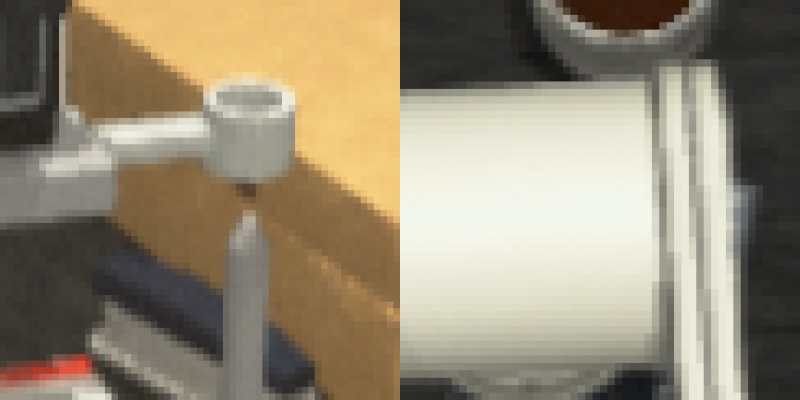

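Scene crop: ring (250,130) hangs directly above the post tip (248,215). Lowering gently, watching forces.

play_rows([
  {"grip": 0, "delta_pos": [-0.05, 0, 1], "turn": [0, 0, 0]},
  {"grip": 0, "delta_pos": [0, 0, 1], "turn": [0, 0, 0]},
  {"grip": 0, "delta_pos": [0, 0, 0.8], "turn": [0, 0, 0]},
  {"grip": 0, "delta_pos": [0, 0, 0.6], "turn": [0, 0, 0]},
  {"grip": 0, "delta_pos": [0, 0, 0.3], "turn": [0, 0, 0]},
])

```text
time: 32.4
tool_pos: [0.5116, 0.0477, 0.2644]
ee_rot: [-180.0, -0.1, 168.6]
ft_force: [-0.4, -1.0, -4.0]
width: 0.225
gripper_force: 60.9
```

play_rows([
  {"grip": 0, "delta_pos": [0, 0, 0.3], "turn": [0, 0, 0]},
  {"grip": 0, "delta_pos": [0, 0, 0], "turn": [0, 0, 0]},
  {"grip": 0, "delta_pos": [0, 0, 0], "turn": [0, 0, 0]},
])

```text
time: 32.7
tool_pos: [0.5122, 0.0476, 0.2627]
ee_rot: [180.0, 0.0, 168.6]
ft_force: [0.3, -0.6, -3.8]
width: 0.226
gripper_force: 60.9
```

```bash
python3 snap.py 10 .59 .03 .2 .16; python3 go.py .5121 .048 .2058 168.6
```

```text
scene crop centre 340.6 213.0 scale 6.55
top crop centre 311.3 216.3 scale 7.5
now [0.5122 0.0476 0.2628] [1.7999e+02 4.0000e-02 1.6861e+02] t 32.8 F [-0.2  0.8 -3.6] w 0.222
turn z rad 0.0002 then cm x 0.02 y 0.03 z 5.70
```

View pics/s10.png

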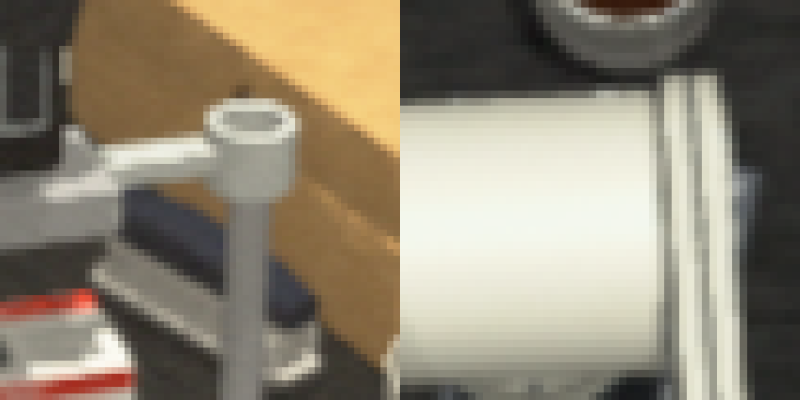

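Ring is around the tip, no contact force (ring 252 vs post 246 px: ~2 mm), easing 1 mm back and continuing down.

play_rows([
  {"grip": 0, "delta_pos": [0.1, 0, 0.5], "turn": [0, 0, 0]},
  {"grip": 0, "delta_pos": [0, 0, 0.8], "turn": [0, 0, 0]},
  {"grip": 0, "delta_pos": [0, 0, 0.8], "turn": [0, 0, 0]},
  {"grip": 0, "delta_pos": [0, 0, 0.8], "turn": [0, 0, 0]},
  {"grip": 0, "delta_pos": [0, 0, 0.5], "turn": [0, 0, 0]},
])

```text
time: 33.3
tool_pos: [0.5105, 0.0478, 0.2272]
ee_rot: [-180.0, -0.1, 168.6]
ft_force: [1.0, 0.9, -3.6]
width: 0.223
gripper_force: 60.9
```

play_rows([
  {"grip": 0, "delta_pos": [0, 0, 0.5], "turn": [0, 0, 0]},
  {"grip": 0, "delta_pos": [0, 0, 0.5], "turn": [0, 0, 0]},
  {"grip": 0, "delta_pos": [0, 0, 0.4], "turn": [0, 0, 0]},
  {"grip": 0, "delta_pos": [0, 0, 0.3], "turn": [0, 0, 0]},
  {"grip": 0, "delta_pos": [0, 0, 0], "turn": [0, 0, 0]},
])

```text
time: 33.8
tool_pos: [0.5109, 0.0478, 0.211]
ee_rot: [-180.0, -0.0, 168.6]
ft_force: [0.1, 0.1, -3.7]
width: 0.228
gripper_force: 60.9
```

```bash
python3 go.py .5121 .048 .2058 168.6
```

```text
now [0.5109 0.0478 0.211 ] [-1.7999e+02 -3.0000e-02  1.6861e+02] t 33.8 F [ 0.1  0.1 -3.7] w 0.228
turn z rad 0.0002 then cm x -0.12 y 0.04 z 0.52
```

play_rows([
  {"grip": 0, "delta_pos": [0, 0, 0.2], "turn": [0, 0, 0]},
  {"grip": 0, "delta_pos": [0, 0, 0.15], "turn": [0, 0, 0]},
  {"grip": 0, "delta_pos": [0, 0, 0.1], "turn": [0, 0, 0]},
  {"grip": 0, "delta_pos": [0, 0, 0], "turn": [0, 0, 0]},
])

```text
time: 34.2
tool_pos: [0.511, 0.0478, 0.2069]
ee_rot: [-180.0, -0.0, 168.6]
ft_force: [-0.1, 1.0, -4.4]
width: 0.225
gripper_force: 60.9
```

play_rows([
  {"grip": 0, "delta_pos": [0, 0, 0.05], "turn": [0, 0, 0]},
  {"grip": 0, "delta_pos": [0, 0, 0.04], "turn": [0, 0, 0]},
  {"grip": 0, "delta_pos": [0, 0, 0], "turn": [0, 0, 0]},
])

```text
time: 34.5
tool_pos: [0.511, 0.0478, 0.206]
ee_rot: [-180.0, 0.0, 168.6]
ft_force: [0.5, -0.5, -3.4]
width: 0.223
gripper_force: 60.9
```

play_rows([
  {"grip": 0, "delta_pos": [0, 0, 0.04], "turn": [0, 0, 0]},
  {"grip": 0, "delta_pos": [0, 0, 0], "turn": [0, 0, 0]},
])

```text
time: 34.7
tool_pos: [0.5111, 0.0478, 0.2057]
ee_rot: [180.0, 0.0, 168.6]
ft_force: [0.4, -0.3, -3.8]
width: 0.222
gripper_force: 61.0
```

play_rows([
  {"grip": 0, "delta_pos": [0, 0, 0.03], "turn": [0, 0, 0]},
  {"grip": 0, "delta_pos": [0, 0, 0], "turn": [0, 0, 0]},
])

```text
time: 34.9
tool_pos: [0.5111, 0.0478, 0.2056]
ee_rot: [180.0, 0.0, 168.6]
ft_force: [-2.0, -0.7, -0.5]
width: 0.227
gripper_force: 61.4
```

play_rows([
  {"grip": 0, "delta_pos": [0, 0, 0.04], "turn": [0, 0, 0]},
  {"grip": 0, "delta_pos": [0, 0, 0], "turn": [0, 0, 0]},
  {"grip": 0, "delta_pos": [0, 0, 0], "turn": [0, 0, 0]},
])

```text
time: 35.2
tool_pos: [0.5113, 0.0479, 0.2055]
ee_rot: [180.0, 0.0, 168.6]
ft_force: [-2.5, 0.7, 5.3]
width: 0.229
gripper_force: 62.1
```

Foot rests on the top carton. Release, rise straight, and step back.

play_rows([
  {"grip": 45, "delta_pos": [0, 0, 0], "turn": [0, 0, 0]},
  {"grip": 60, "delta_pos": [0, 0, 0], "turn": [0, 0, 0]},
  {"grip": 70, "delta_pos": [0, 0, 0], "turn": [0, 0, 0]},
  {"grip": 70, "delta_pos": [0, 0, -0.5], "turn": [0, 0, 0]},
  {"grip": 70, "delta_pos": [0, 0, -2], "turn": [0, 0, 0]},
])

```text
time: 35.7
tool_pos: [0.5098, 0.0477, 0.2287]
ee_rot: [-179.9, -0.2, 168.6]
ft_force: [0.1, 0.7, 0.2]
width: 0.701
gripper_force: 0.0
```

play_rows([
  {"grip": 70, "delta_pos": [0, 0, -3], "turn": [0, 0, 0]},
  {"grip": 70, "delta_pos": [0, 0, -3], "turn": [0, 0, 0]},
  {"grip": 70, "delta_pos": [1, -3.5, 0], "turn": [0, 0, 0]},
  {"grip": 70, "delta_pos": [1.5, -3.5, 0], "turn": [0, 0, 0]},
  {"grip": 70, "delta_pos": [1.5, -3.5, 0], "turn": [0, 0, 0]},
])

```text
time: 36.2
tool_pos: [0.4506, -0.048, 0.2905]
ee_rot: [-180.0, 0.1, 168.7]
ft_force: [0.9, -1.1, 0.6]
width: 0.7
gripper_force: 0.0
```

play_rows([
  {"grip": 70, "delta_pos": [1, -3.5, 0], "turn": [0, 0, 0]},
  {"grip": 70, "delta_pos": [1, -3.5, 0], "turn": [0, 0, 0]},
  {"grip": 70, "delta_pos": [0, -3.5, 0], "turn": [0, 0, 0]},
  {"grip": 70, "delta_pos": [0, 0, 0], "turn": [0, 0, 0]},
  {"grip": 70, "delta_pos": [0, 0, 0], "turn": [0, 0, 0]},
])

```text
time: 36.7
tool_pos: [0.4107, -0.1467, 0.2902]
ee_rot: [180.0, 0.0, 168.5]
ft_force: [-1.0, 0.9, 0.4]
width: 0.7
gripper_force: 0.0
```

```bash
python3 snap.py 11 .54 .05 .11 .32; python3 - <<'E'
from h import *
d=load("top11.npz");C=cloud(d)
q=C[(np.hypot(C[:,:,0]-.5115,C[:,:,1]-.0473)<.05)]
for lo,hi in((.222,.236),(.16,.176)):
    s=q[(q[:,2]>lo)&(q[:,2]<hi)];print(lo,len(s),np.median(s[:,2]).round(4),rect(s))
E
```

```text
scene crop centre 319.7 243.4 scale 3.37
top crop centre 305.0 237.1 scale 3.96
0.222 87 0.2278 (array([510.9,  47.9]), array([39.6, 18.8]), -9.8)
0.16 364 0.1671 (array([516.3,  47.4]), array([88.3, 55.9]), -11.3)
```

View pics/s11.png

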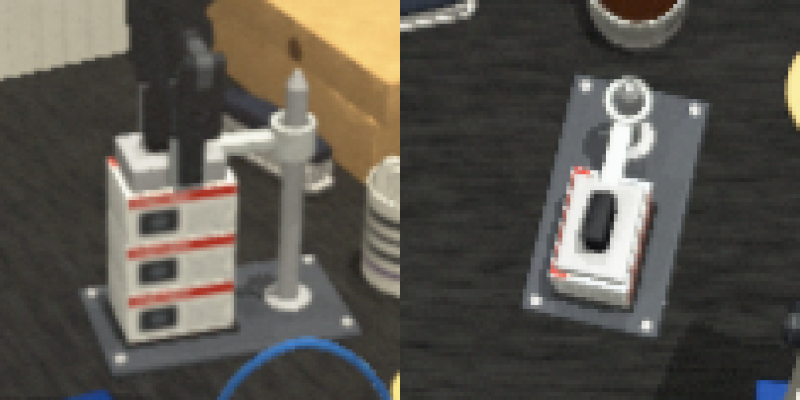

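Scene crop: column flush at (175,260), foot flat on top (z 0.167 as it must be), ring on the post at (293,137), and nothing touched. Handing in.

```bash
python3 -c "
from rig import ctrl
print(ctrl.sign_off())"
```

```text
the job is handed in; nothing more can be done
None
```

The job is handed in: all three cartons stand in one square column on the pad, the weight's ring is back on the post and its foot rests flat on the top carton, and the arm is clear, at about 37 s of the 208 s allowed.

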